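# Clamp a cork block in a draw-latch jig

## Robot

A 6-joint arm with a two-finger parallel gripper is mounted at the origin on a cart in front of the work surface, level with it; the furniture and walls round the work are solid. World frame = base frame: x ahead of the robot, y to its left, z up, the work surface at z = 0. Lengths are in m, angles in rad, forces in N, time in s.
With the tool pointing down it reaches from about 0.225 to 0.725 m from the base axis. Payload 3.1 kg.
Tool frame: the origin (TCP) lies on the centre line of the jaws, within the pads' length; the fingertips stand 14 mm ahead of it and the grasp point (between the pads) lies 5 mm behind it; z points along the fingers, y is the line along which they close (so a half turn about z gives the same grasp; the last joint's range is limited). The gripper opens to 85 mm and grips with 20 to 120 N. Pads are 22 mm wide; open, the fingers measure 114 mm over their backs; the gripper's body (76 mm by 85 mm) begins 54 mm behind the grasp point. The pads swing forward as they close: fully open they stand 13 mm farther back than shut.
Start: joints at [-1.368, 0.048, 0.099, 1.622, 0, 1.443], TCP at [0.171, -0.497, 0.245] pointing down, gripper open.
Joint ranges: [-2.91, 2.91], [-0.99, 1.94], [-1.21, 1.42], [-2.12, 2.29], [-1.49, 1.47], [-3.14, 3.14]. Speed limits (rad/s): [2.79, 2.79, 3.14, 3.14, 3.14, 3.14].

## Interface

Orientations are given as a rotation vector (axis times angle).
In Python, from station import robot, imaging, workorder, finder gives the robot as it stands.
- The arm moves only by the tool move_arm, never from a script. Its argument "deltas" is a list of rows, each an object of numbers: "dx", "dy", "dz": the shift along the tool's x, y, z in cm; "rx", "ry", "rz": the turn, a rotation vector about the tool's x, y, z in units of 6 degrees (1.0 is 6 degrees); "hand": the opening, from 0 (shut) to 1 (fully open). In form: [{"dx": .., "dy": .., "dz": .., "rx": .., "ry": .., "rz": .., "hand": ..}, ...]. A call has exactly 10 rows; each row shifts and turns the commanded pose from where the row before left it, along the tool's axes as they then stand; what a row does not reach is not made up. A row lasts 1/10 s, in which the tool goes at most 50 mm and 8.59 degrees, less where a joint would pass 70% of its speed; a pose out of reach is approached as far as the arm can. A call with a gripper value outside its range is refused whole. The fingers move at their own pace and stop on an object; "force" is the grip in N (left out, the last holds). Time passes only in rows, so rows that do not move let the fingers close, or fill a call up. It gives the time, the measured TCP pose, the force, the opening and the grip force at its end, in the units of the state.
- robot.get_state(): the state, without advancing time (a new reading comes with each control period).
- imaging.snapshot(name): name is "side" or "top" or "wrist"; returns the picture (480x640x3 uint8, red, green, blue); there is no depth.
- imaging.calibration(name): a dict with "K" (3x3 intrinsics, pixels), "R" (3x3) and "t" (3): a world point X has camera coordinates R X + t; the wrist camera has in their place "tool_from_camera" (4x4, takes a point from camera to tool coordinates, whose origin is the TCP and whose axes are the flange's). Camera axes: x right, y down, z forward; pixel columns grow to the right and rows downward; lengths in m; the calibration is good to about 2 mm. The wrist camera is an equidistant fisheye: a pixel r from the principal point sees the ray r / f radians off the axis. A picture is of the moment at which its call begins: read the wrist's pose just before it. calibration takes no time and is no camera call.
- workorder.hand_in(): hands the job in; it is judged then, once.
Trained networks look in the newest picture that a camera, given by its name, has taken for a name from the list of things; names that differ only in an ending like _2 or _b are one class to them, and where a whole thing is asked for, a point or a joint stands for the part that bears it (a point fixed in the world has none). Each returns a list of dicts, best first, with "confidence" (0 to 1); they miss things now and then, are a little off and sometimes report something else, mostly with a low value. They report only what shows in the picture. A call takes as long as a camera call. They do not tell look-alikes from the thing itself.
- finder.cut_out(camera, query): "mask" (480x640 bool, what is visible of it) and "extent" ([left, top, width, height] in pixels, round what is visible of it).
The state is a dict: "clock": time; "qpos": joint angles; "joint_velocities": joint speeds; "effort": joint torques, N m; "ee_pos": TCP position; "tcp_rot": TCP orientation; "force": force on the tool from outside, world axes, zero at the start; "ft_torque": the same for the moment, N m; "grip_width": opening from 0.0 (shut) to 1.0 (fully open); "grasp_force": force on a finger pad.
Only numpy, scipy, OpenCV 4.12 (cv2) and the standard library are available. Lean on these libraries where they do the work, as an engineer would, in place of code of your own. Each camera call takes 0.05 s, during which the arm holds its last target. There are 200 camera calls.

## Task

Clamp the cork block in the bench jig: first slide the loose jaw up until the block sits snug and square between jaw and fence, then hook the latch's wire bail into the groove on top of the jaw and throw the latch lever over, past centre, until it lies down and holds the block clamped by itself. Work gently, by feel: never lean on the jaw, the bail or the lever with more than about 3 kg (30 N), and leave the other things on the bench where they are.

Things in the scene. Friction and masses are not known exactly. Their poses are not given: they have to be found in the camera images.
- jig: Fixed clamping jig. Origin on the bench under the latch pivot; x runs from the latch to the jaw (about the world's +y), z up. Plywood plate 250 x 130 x 10 mm, x -60 to 190. Wooden fence, x -20 to 18, 116 wide, top z 50; faced with soft rubber, x 12 to 18 (12 N/mm), against which the block goes. Latch pivot (axis along y) on the fence at x 0, z 60. All sizes below are in mm in this frame.
- jaw_slide (a joint): How far (m) the jaw stands open along jig x; 0 = the 60 mm block just touches jaw and fence (tighter reads below 0, the rubber gives). Starts 0.028 to 0.042 open; stays where it is left (3 N friction). Slides to jig -x.
- jaw: Sliding wooden jaw, its origin on the jig's when its joint is 0, so add the joint value to these x: wood x 78 to 122, y -55 to 55, top z 40. Two aluminium keeper lugs on it, x 78 to 122, y 34 to 50 and -34 to -50, top z 66; across both runs a groove for the bail's bar, mouth x 95 to 104.5, floor z 54, with a 2 mm lip on its latch side (x 93 to 95, z 63 to 66) that holds the hooked bar.
- lever_hinge (a joint): Angle (rad) of the latch lever about the pivot: 0 upright, positive leaning away from the jaw; starts 0.30 to 0.60, stop at 1.78 (lying down). Latched, it passes dead centre at about 1.55. Stays where it is left (0.02 N m friction). Throwing it under load takes under 10 N near its end.
- lever: Steel lever plate, 26 wide (y), 5 thick, reaching from the pivot to 84 mm along its own z. Origin on the pivot; its x axis is the normal of the face turned to the jaw, which is pushed to throw the lever.
- bail_hinge (a joint): Angle (rad) of the wire bail to the lever. The bail, a U of 5 mm wire, 112 wide (y), hinges on a pin 15 mm up the lever; its elevation above jig +x is the sum of lever and bail joints. Starts raised, stays where left (0.03 N m friction). Over its cross bar's middle stands a black roller (axis along y, 14 mm long, 14 across), its centre 20 mm from the bar's axis, square to the bail: pinch its ends across y; it can turn between the fingers.
- bail_pin (a point): Centre of the bail's hinge pin. The 6 mm cross bar lies 102 mm from it along the bail, give or take 7 mm (a thread setting, not measured: find the groove by feel). The bar's axis stands at z 69 on the lugs' tops, at z 57 in the groove. Dragging the roller along x swings the lever along. The bar is sprung: it draws out of the bail by 1 mm per 1.5 N above 12 N.
- cork_block: Loose cork block 60 x 110 x 38 mm (x, y, z), origin under its centre, lying on the jig's plate (z 10) between fence and jaw, slightly skew and off the fence. Clamped: flat against the fence, centre at jig x 48, its x along the jig's x.
- tape_roll: Bystander: roll of masking tape lying flat, 56 mm across, 24 high.
- sanding_block: Bystander: wrapped sanding block 72 x 116 x 29 mm.
- glue_bottle: Bystander: white bottle with red nozzle cap, 53 mm across, 151 high.
Not all that is in view belongs to the job. What is shaped like the cork_block but orange or pink is not meant.

How it is judged:
By the outcome, as a careful person would: the job done as asked, in the order asked, and still so for the second after the job is handed in, with the robot touching nothing.
It also fails if it takes over 72 s, if anything falls off the work surface, if the arm or the gripper's body presses on something with over 40 N, if the wrist force passes 120 N, or if a joint passes its speed limit or range.

## Working session

There is one attempt and no reset: what is moved stays moved. The work goes in short steps, Python scripts to look and compute and a tool call to move; the robot and the scene stay as the last step left them, time stands still between calls to the robot, and variables do not carry over. Pictures are saved under pics/ and viewed, at most 10 in all, crops included, and the job is handed in when it is done.

Besides the shell and the picture viewer there is one more tool, called after ">>>" by a JSON object that holds its "fn" and its "kwargs", one argument or row to a line. move_arm: Moves the arm, as the interface text tells. Its arguments: {"type":"object","properties":{"deltas":{"type":"array"},"force":{"type":"number"}},"required":["deltas"]}

```bash
mkdir -p pics; ls; python3 - <<'E'
from station import robot, imaging, workorder, finder
import cv2,numpy as np
for n in("top","side"):
    im=imaging.snapshot(n); cv2.imwrite(f"pics/{n}1.png",im[:,:,::-1])
    c=imaging.calibration(n); print(n,c)
    for q in("jig","jaw","cork_block","lever"):
        r=finder.cut_out(n,q)
        print(q,[(round(d["confidence"],2),d["extent"]) for d in r[:3]])
s=robot.get_state();print(s)
E
```

```text
pics
top {'K': array([[568.5155264 ,   0.        , 315.00612405],
       [  0.        , 568.5155264 , 236.03368084],
       [  0.        ,   0.        ,   1.        ]]), 'R': array([[-0.02871755, -0.99945324,  0.01638659],
       [-0.99792324,  0.02772028, -0.05814455],
       [ 0.05765852, -0.01802233, -0.99817368]]), 't': array([-0.01776974,  0.52071363,  1.60109418])}
jig [(0.69, [242.9, 180.5, 85.9, 53.3]), (0.53, [425.0, 245.6, 21.3, 19.0])]
jaw [(0.71, [252.1, 189.3, 16.5, 39.6])]
cork_block [(0.68, [263.9, 269.7, 43.9, 32.9]), (0.68, [181.5, 214.7, 47.2, 42.3]), (0.63, [276.5, 191.4, 19.8, 40.1])]
lever [(0.61, [297.5, 181.8, 25.8, 52.0])]
side {'K': array([[524.14433007,   0.        , 318.90778783],
       [  0.        , 524.14433007, 242.86183308],
       [  0.        ,   0.        ,   1.        ]]), 'R': array([[ 0.99958951,  0.02178476, -0.01860719],
       [-0.006336  , -0.46529826, -0.88513128],
       [-0.02794027,  0.88488584, -0.46496923]]), 't': array([-0.52377386,  0.05564628,  1.31431889])}
jig [(0.73, [317.8, 196.5, 61.1, 83.6])]
jaw [(0.66, [332.5, 214.1, 37.8, 2
[... 188 characters left out ...]
1, 53.0, 46.4])]
{'clock': 0.5, 'qpos': array([-1.36783311e+00,  4.80307131e-02,  9.91596608e-02,  1.62198994e+00,
       -2.46863799e-05,  1.44298097e+00]), 'joint_velocities': array([-0.00030828, -0.00091353,  0.00177884, -0.00077122,  0.00018893,
        0.00051778]), 'effort': array([-1.47218023e-03, -3.38207710e+01,  3.19781184e+01,  2.45170253e-03,
       -2.07705198e-04,  2.49461827e-06]), 'ee_pos': array([ 0.17047891, -0.4965309 ,  0.24527531]), 'tcp_rot': array([-3.09866073e+00, -5.17209757e-01,  4.25645550e-05]), 'force': array([-0.26166619, -1.87903176,  0.68201299]), 'ft_torque': array([-0.03749544,  0.05073815,  0.00138545]), 'grasp_force': 0.0, 'grip_width': 0.9995510541773209}
```

```bash
python3 - <<'E'
import cv2,numpy as np
a=cv2.imread("pics/top1.png")[150:320,160:460]; b=cv2.imread("pics/side1.png")[150:300,220:470]
a=cv2.resize(a,None,fx=800/300,fy=800/300,interpolation=cv2.INTER_CUBIC);cv2.imwrite("pics/a.png",a)
b=cv2.resize(b,(800,480),interpolation=cv2.INTER_CUBIC);cv2.imwrite("pics/b.png",b)
E
```

```text
(no output)
```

View pics/a.png

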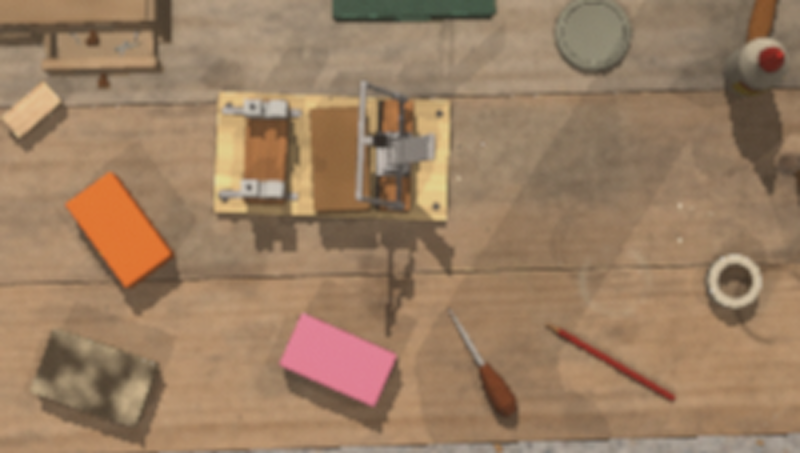

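View pics/b.png

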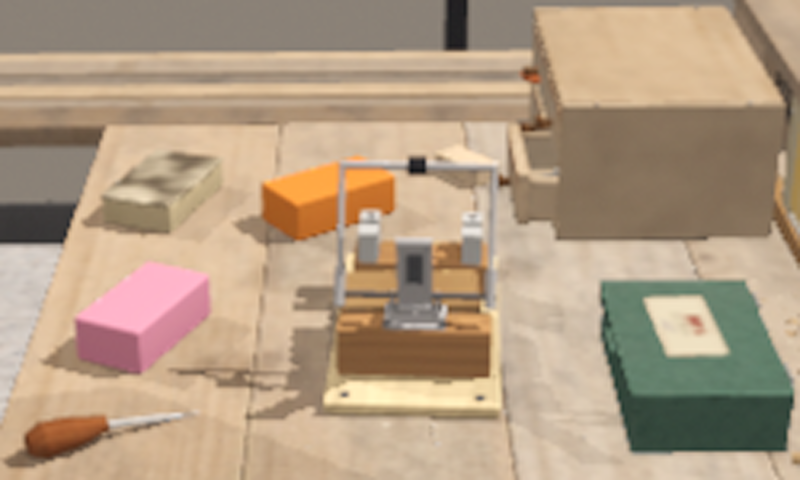

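Top view shows the jig plate with corners at crop (217,93), (452,98), (447,221) and (213,214), the cork against the fence side, and the jaw at left. The bail is raised with its bar near (361,142) and the roller at (380,140). In the side crop the bar is at (340..497,163) and the roller at (418,165). The orange and pink blocks are decoys.

```bash
cat > h.py <<'E'
from station import robot, imaging, workorder, finder
import cv2,numpy as np
from scipy.spatial.transform import Rotation as Ro
from scipy.optimize import least_squares
def px(n,uv,z):
    c=imaging.calibration(n); d=c["R"].T@np.linalg.inv(c["K"])@np.array([*uv,1.]); o=-c["R"].T@c["t"]
    return o+d*(z-o[2])/d[2]
def proj(n,X):
    c=imaging.calibration(n); p=c["K"]@(c["R"]@X+c["t"]); return p[:2]/p[2]
def tri(u,v):
    return least_squares(lambda X:np.r_[proj("top",X)-u,proj("side",X)-v],[.5,0,.1]).x
A=lambda u,v:np.array([160+u*.375,150+v*.375]); B=lambda u,v:np.array([220+u*.3125,150+v*.3125])
E
python3 - <<'E'
from h import *
P=np.array([px("top",A(*q),.01) for q in((217,93),(452,98),(447,221),(213,214))]);print(P.round(4))
ex=(P[0]+P[3]-P[1]-P[2]);print("L",np.linalg.norm(ex)/2,"W",np.linalg.norm(P[0]+P[1]-P[2]-P[3])/2)
ex/=np.linalg.norm(ex);O=P.mean(0)-.065*ex;O[2]=0;print("origin",O,"yaw",np.arctan2(ex[1],ex[0]))
# side check
Q=np.array([px("side",B(*q),.01) for q in((326,405),(499,408))]);print("side near corners",Q.round(4))
R=np.c_[ex,np.cross([0,0,1],ex),[0,0,1]]
for nm,a,b in(("barL",(364,85),(497,163)),("barR",(359,200),(340,163)),("roller",(380,140),(418,165))):
    X=tri(A(*a),B(*b));print(nm,X.round(4),"jig",(R.T@(X-O)*1e3).round(1),proj("top",X)-A(*a),proj("side",X)-B(*b))
for nm,a,z in(("lugtopfar",(267,108),.066),("lugnear",(265,188),.066),("levertip",(432,148),.13),("jawwoodL",(246,150),.04),("jawwoodR",(289,150),.04),("cork",(313,108),.048),("cork",(315,210),.048)):
    print(nm,(R.T@(px("top",A(*a),z)-O)*1e3).round(1))
print(imaging.calibration("wrist"), Ro.from_rotvec(robot.get_state()["tcp_rot"]).as_matrix().round(3))
E
```

```text
[[ 0.6727  0.1739  0.01  ]
 [ 0.6607 -0.0782  0.01  ]
 [ 0.5283 -0.0688  0.01  ]
 [ 0.5427  0.1809  0.01  ]]
L 0.2512344124979797 W 0.13142781070371104
origin [ 0.59770599 -0.01298176  0.        ] yaw 1.5181289864488363
side near corners [[ 0.5328 -0.0763  0.01  ]
 [ 0.6587 -0.0815  0.01  ]]
barL [0.6569 0.0141 0.1618] jig [ 30.2 -57.7 161.8] [-0.01061447 -1.20523021] [-1.07920591  0.14835418]
barR [0.5429 0.0222 0.1597] jig [ 32.2  56.5 159.7] [-0.03500352 -0.45524758] [-0.41646136  0.04174003]
roller [6.00e-01 1.00e-04 1.67e-01] jig [ 13.2  -1.6 167. ] [-0.01866893 -0.43919215] [-0.39300683  0.04674682]
lugtopfar [131.8 -42.6  66. ]
lugnear [131.4  40.5  66. ]
levertip [-38.4   1.8 130. ]
jawwoodL [154.7  -1.2  40. ]
jawwoodR [109.6  -2.4  40. ]
cork [ 85.2 -46.4  48. ]
cork [80.1 60.7 48. ]
{'K': array([[371.64829954,   0.        , 322.88291613],
       [  0.        , 371.64829954, 233.40703084],
       [  0.        ,   0.        ,   1.        ]]), 'tool_from_camera': array([[-5.45493446e-04, -9.53208326e-01, -3.02313728e-01,
         7.89450199e-02],
       [ 9.99998368e-01, -1.04067028e-03,  1.47688635e-03,
         4.49865503e-04],
       [-1.72238927e-03, -3.02312429e-01,  9.53207338e-01,
        -1.29961339e-01],
       [ 0.00000000e+00,  0.00000000e+00,  0.00000000e+00,
         1.00000000e+00]])} [[ 0.946  0.325 -0.   ]
 [ 0.325 -0.946  0.   ]
 [-0.    -0.    -1.   ]]
```

>>> {"fn": "move_arm", "kwargs": {
  "deltas": [
    {"dx":4,"rz":-1.13,"hand":0},
    {"dx":4,"rz":-1.13,"hand":0},
    {"dx":4,"rz":-1.13,"hand":0},
    {"dx":4,"rz":-1.13,"hand":0},
    {"dx":4,"rz":-1.13,"hand":0},
    {"dx":4,"rz":-1.13,"hand":0},
    {"dx":4,"rz":-1.13,"hand":0},
    {"dx":4,"rz":-1.13,"hand":0},
    {"dx":4,"rz":-1.13,"hand":0},
    {"dx":4,"rz":-1.13,"hand":0}
  ],
  "force": 40
}}

```text
schema error: expected keys dx, dy, dz, rx, ry, rz, hand
```

```bash
cat >> h.py <<'E'
O=np.array([0.5977,-0.0130,0]);yaw=1.518
def jigR(): return Ro.from_euler("z",yaw).as_matrix()
def st(tgt=None):
    s=robot.get_state();T=Ro.from_rotvec(s["tcp_rot"]).as_matrix()
    print("t",round(s["clock"],2),"TCPjig mm",(jigR().T@(s["ee_pos"]-O)*1e3).round(1),"Fjig",(jigR().T@s["force"]).round(1),"w",round(s["grip_width"],3),"gf",round(s["grasp_force"],1),"q",s["qpos"].round(2))
    Tj=jigR().T@T;print("tool in jig",Tj.round(3).tolist())
    if tgt is not None: print("need tool cm",(T.T@(O+jigR()@(np.array(tgt)/1e3)-s["ee_pos"])*100).round(2))
    W=jigR()@np.array([[0,1,0],[1,0,0],[0,0,-1]]).T
    W=np.c_[jigR()[:,0],-jigR()[:,1],[0,0,-1]]
    print("need rot units",(Ro.from_matrix(T.T@W).as_rotvec()/np.radians(6)).round(3))
    return s
E
python3 -c "
from h import *
st([185,0,150])"
```

```text
t 0.5 TCPjig mm [-505.4  401.1  245.3] Fjig [-1.9  0.2  0.7] w 1.0 gf 0.0 q [-1.37  0.05  0.1   1.62 -0.    1.44]
tool in jig [[0.374, -0.927, 0.0], [-0.927, -0.374, 0.0], [-0.0, -0.0, -1.0]]
need tool cm [ 63.03 -49.01   9.53]
need rot units [-1.0000e-03 -0.0000e+00 -1.1337e+01]
```

>>> {"fn": "move_arm", "kwargs": {
  "deltas": [
    {"dx":4,"dy":0,"dz":0,"rx":0,"ry":0,"rz":-1.13,"hand":0},
    {"dx":4,"dy":0,"dz":0,"rx":0,"ry":0,"rz":-1.13,"hand":0},
    {"dx":4,"dy":0,"dz":0,"rx":0,"ry":0,"rz":-1.13,"hand":0},
    {"dx":4,"dy":0,"dz":0,"rx":0,"ry":0,"rz":-1.13,"hand":0},
    {"dx":4,"dy":0,"dz":0,"rx":0,"ry":0,"rz":-1.13,"hand":0},
    {"dx":4,"dy":0,"dz":0,"rx":0,"ry":0,"rz":-1.13,"hand":0},
    {"dx":4,"dy":0,"dz":0,"rx":0,"ry":0,"rz":-1.13,"hand":0},
    {"dx":4,"dy":0,"dz":0,"rx":0,"ry":0,"rz":-1.13,"hand":0},
    {"dx":4,"dy":0,"dz":0,"rx":0,"ry":0,"rz":-1.13,"hand":0},
    {"dx":4,"dy":0,"dz":0,"rx":0,"ry":0,"rz":-1.13,"hand":0}
  ],
  "force": 40
}}

```text
clock: 1.5
ee_pos: [0.4164, -0.2083, 0.2452]
tcp_rot: [2.278, 2.163, 0.001]
force: [0.6, 0.3, -0.0]
grip_width: -0.001
grasp_force: 0.0
```

```bash
python3 -c "
from h import *
st([185,0,150])"
```

```text
t 1.5 TCPjig mm [-204.6  170.7  245.2] Fjig [ 0.4 -0.5 -0. ] w -0.001 gf 0.0 q [-0.61 -0.11 -0.05  1.62  0.    1.01]
tool in jig [[1.0, 0.001, 0.0], [0.001, -1.0, -0.001], [0.0, 0.001, -1.0]]
need tool cm [38.94 17.12  9.53]
need rot units [ 0.005 -0.     0.011]
```

>>> {"fn": "move_arm", "kwargs": {
  "deltas": [
    {"dx":3.9,"dy":1.7,"dz":0,"rx":0,"ry":0,"rz":0,"hand":0},
    {"dx":3.9,"dy":1.7,"dz":0,"rx":0,"ry":0,"rz":0,"hand":0},
    {"dx":3.9,"dy":1.7,"dz":0,"rx":0,"ry":0,"rz":0,"hand":0},
    {"dx":3.9,"dy":1.7,"dz":0,"rx":0,"ry":0,"rz":0,"hand":0},
    {"dx":3.9,"dy":1.7,"dz":0,"rx":0,"ry":0,"rz":0,"hand":0},
    {"dx":3.9,"dy":1.7,"dz":0,"rx":0,"ry":0,"rz":0,"hand":0},
    {"dx":3.9,"dy":1.7,"dz":0,"rx":0,"ry":0,"rz":0,"hand":0},
    {"dx":3.9,"dy":1.7,"dz":2,"rx":0,"ry":0,"rz":0,"hand":0},
    {"dx":3.9,"dy":1.7,"dz":3,"rx":0,"ry":0,"rz":0,"hand":0},
    {"dx":3.9,"dy":1.7,"dz":3,"rx":0,"ry":0,"rz":0,"hand":0}
  ]
}}

```text
clock: 2.5
ee_pos: [0.6072, 0.1688, 0.1676]
tcp_rot: [2.282, 2.157, 0.003]
force: [0.8, -0.8, -0.3]
grip_width: 0.001
grasp_force: 0.0
```

```bash
python3 -c "
from h import *
st([185,0,36])
im=imaging.snapshot('wrist');cv2.imwrite('pics/w1.png',im[:,:,::-1])
for q in('jig','jaw','cork_block'):
    print(q,[(round(d['confidence'],2),d['extent']) for d in finder.cut_out('wrist',q)[:2]])
"
```

```text
t 2.5 TCPjig mm [1.820e+02 1.000e-01 1.676e+02] Fjig [-0.8 -0.9 -0.3] w 0.001 gf 0.0 q [ 0.16  0.32  0.25  1.5  -0.    1.79]
tool in jig [[1.0, -0.004, 0.0], [-0.004, -1.0, -0.002], [0.0, 0.002, -1.0]]
need tool cm [ 0.29 -0.02 13.16]
need rot units [ 0.022 -0.003 -0.034]
jig []
jaw [(0.85, [254.9, 251.4, 145.7, 80.0])]
cork_block [(0.89, [128.5, 8.2, 159.9, 158.6]), (0.75, [249.3, 319.9, 132.8, 79.4])]
```

View pics/w1.png

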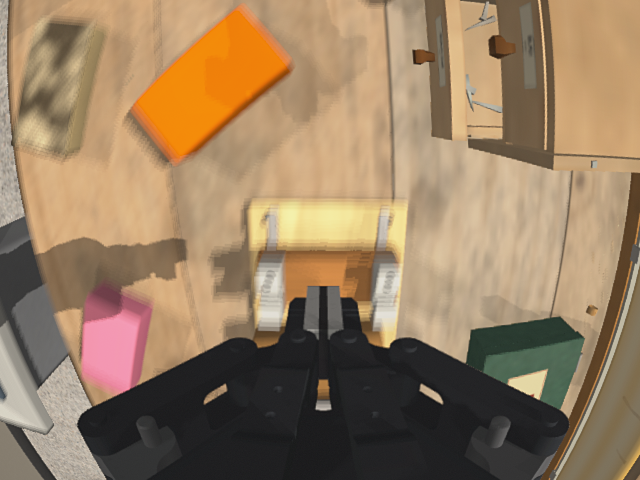

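The wrist view shows the plate's far edge at (250,200)–(408,200), the lugs at u 258–285 and 373–400, and the jaw wood starting at v≈250. The fingers are at (323,290).

```bash
cat >> h.py <<'E'
def wpx(uv,z,pos,rv):
    c=imaging.calibration("wrist");K=c["K"];p=np.array([uv[0]-K[0,2],uv[1]-K[1,2]]);r=np.linalg.norm(p);th=r/K[0,0]
    d=np.r_[p/r*np.sin(th),np.cos(th)];M=c["tool_from_camera"];T=Ro.from_rotvec(rv).as_matrix()
    o=pos+T@M[:3,3];d=T@M[:3,:3]@d
    return jigR().T@(o+d*(z-o[2])/d[2]-O)*1e3
E
python3 -c "
from h import *
p=np.array([.6072,.1688,.1676]);r=np.array([2.282,2.157,.003])
for n,uv,z in(('c1',(250,200),.01),('c2',(408,200),.01),('lugL',(270,252),.066),('lugR',(387,252),.066),('wood',(328,250),.04)):print(n,wpx(uv,z,p,r).round(1))
st([185,0,36])"
```

```text
c1 [196.3  56.3  10. ]
c2 [195.8 -70.8  10. ]
lugL [172.9  33.6  66. ]
lugR [172.4 -44.9  66. ]
wood [164.6  -5.7  40. ]
t 2.7 TCPjig mm [180.7   2.2 165.6] Fjig [-0.2 -0.1  0.2] w 0.0 gf 0.0 q [ 0.16  0.32  0.25  1.51 -0.    1.79]
tool in jig [[1.0, -0.002, -0.001], [-0.002, -1.0, 0.004], [-0.001, -0.004, -1.0]]
need tool cm [ 0.45  0.28 12.96]
need rot units [-0.038  0.014 -0.019]
```

>>> {"fn": "move_arm", "kwargs": {
  "deltas": [
    {"dx":0.3,"dy":0.1,"dz":2,"rx":0,"ry":0,"rz":0,"hand":0},
    {"dx":0.3,"dy":0.1,"dz":2,"rx":0,"ry":0,"rz":0,"hand":0},
    {"dx":0.3,"dy":0.1,"dz":2,"rx":0,"ry":0,"rz":0,"hand":0},
    {"dx":0,"dy":0,"dz":2,"rx":0,"ry":0,"rz":0,"hand":0},
    {"dx":0,"dy":0,"dz":2,"rx":0,"ry":0,"rz":0,"hand":0},
    {"dx":0,"dy":0,"dz":1,"rx":0,"ry":0,"rz":0,"hand":0},
    {"dx":0,"dy":0,"dz":1,"rx":0,"ry":0,"rz":0,"hand":0},
    {"dx":0,"dy":0,"dz":0.8,"rx":0,"ry":0,"rz":0,"hand":0},
    {"dx":0,"dy":0,"dz":0,"rx":0,"ry":0,"rz":0,"hand":0},
    {"dx":0,"dy":0,"dz":0,"rx":0,"ry":0,"rz":0,"hand":0}
  ]
}}

```text
clock: 3.7
ee_pos: [0.6099, 0.1757, 0.0403]
tcp_rot: [2.283, 2.157, 0.001]
force: [0.5, -0.5, 0.3]
grip_width: -0.003
grasp_force: 0.0
```

```bash
python3 -c "
from h import *
s=st([160,-3,36]);im=imaging.snapshot('wrist');cv2.imwrite('pics/w2.png',im[:,:,::-1])
r=finder.cut_out('wrist','jaw')
for d in r[:2]: print(d['confidence'],d['extent'])
st()"
```

```text
t 3.7 TCPjig mm [189.1  -2.2  40.3] Fjig [-0.5 -0.5  0.3] w -0.003 gf 0.0 q [ 0.17  0.38  0.07  1.27 -0.    1.8 ]
tool in jig [[1.0, -0.004, 0.0], [-0.004, -1.0, -0.001], [0.0, 0.001, -1.0]]
need tool cm [-2.91  0.09  0.43]
need rot units [ 0.008 -0.002 -0.038]
0.65 [207.2, 380.2, 231.6, 30.0]
t 3.8 TCPjig mm [189.3  -2.6  40.8] Fjig [0.5 0.1 0.4] w -0.001 gf 0.0 q [ 0.18  0.38  0.07  1.27 -0.    1.8 ]
tool in jig [[1.0, -0.004, 0.0], [-0.004, -1.0, -0.002], [0.0, 0.002, -1.0]]
need rot units [ 0.017 -0.004 -0.036]
```

View pics/w2.png

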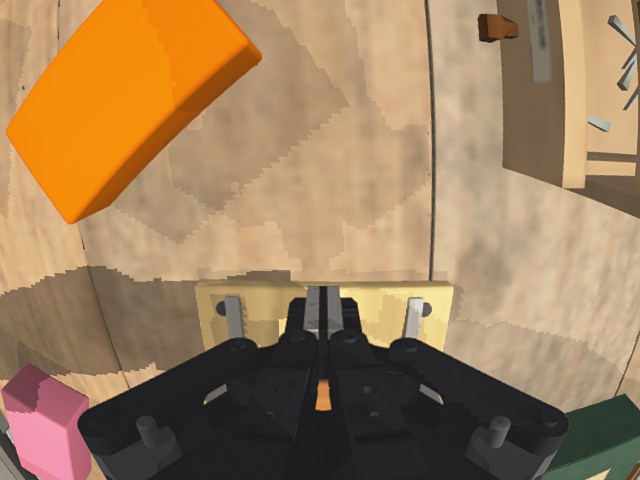

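Sharp wrist view: plate far edge from (197,283) to (453,283), guide rails at u 235 and 414, symmetric about the fingers at u 323, and jaw not yet reached.

```bash
python3 -c "
from h import *
p=np.array([.6101,.1758,.0406]);r=np.array([2.283,2.157,.001])
for uv in((197,283),(453,283)):print(wpx(uv,.01,p,r).round(1))"
```

```text
[190.1  58.5  10. ]
[189.3 -68.9  10. ]
```

```bash
sed -i 's/^O=.*/O=np.array([0.6012,-0.0132,0]);yaw=1.518/' h.py
```

>>> {"fn": "move_arm", "kwargs": {
  "deltas": [
    {"dx":-0.6,"dy":0.1,"dz":0.4,"rx":0,"ry":0,"rz":0,"hand":0},
    {"dx":-0.6,"dy":0,"dz":0,"rx":0,"ry":0,"rz":0,"hand":0},
    {"dx":-0.6,"dy":0,"dz":0,"rx":0,"ry":0,"rz":0,"hand":0},
    {"dx":-0.3,"dy":0,"dz":0,"rx":0,"ry":0,"rz":0,"hand":0},
    {"dx":-0.3,"dy":0,"dz":0,"rx":0,"ry":0,"rz":0,"hand":0},
    {"dx":-0.3,"dy":0,"dz":0,"rx":0,"ry":0,"rz":0,"hand":0},
    {"dx":-0.3,"dy":0,"dz":0,"rx":0,"ry":0,"rz":0,"hand":0},
    {"dx":-0.3,"dy":0,"dz":0,"rx":0,"ry":0,"rz":0,"hand":0},
    {"dx":-0.3,"dy":0,"dz":0,"rx":0,"ry":0,"rz":0,"hand":0},
    {"dx":-0.3,"dy":0,"dz":0,"rx":0,"ry":0,"rz":0,"hand":0}
  ]
}}

```text
clock: 4.8
ee_pos: [0.6082, 0.1368, 0.0357]
tcp_rot: [-2.283, -2.158, -0.0]
force: [-0.0, 2.7, -0.3]
grip_width: 0.004
grasp_force: 1.6
```

```bash
python3 -c "
from h import *
st([133,0,36])"
```

```text
t 4.8 TCPjig mm [150.1   0.9  35.7] Fjig [ 2.7  0.2 -0.3] w 0.004 gf 1.6 q [0.11 0.35 0.03 1.25 0.   1.74]
tool in jig [[1.0, -0.004, 0.0], [-0.004, -1.0, 0.0], [0.0, -0.0, -1.0]]
need tool cm [-1.71  0.1  -0.03]
need rot units [-0.001 -0.003 -0.034]
```

Contact: the jaw is sliding at about 3 N.

>>> {"fn": "move_arm", "kwargs": {
  "deltas": [
    {"dx":-0.2,"dy":0,"dz":0,"rx":0,"ry":0,"rz":0,"hand":0},
    {"dx":-0.2,"dy":0,"dz":0,"rx":0,"ry":0,"rz":0,"hand":0},
    {"dx":-0.2,"dy":0,"dz":0,"rx":0,"ry":0,"rz":0,"hand":0},
    {"dx":-0.2,"dy":0,"dz":0,"rx":0,"ry":0,"rz":0,"hand":0},
    {"dx":-0.15,"dy":0,"dz":0,"rx":0,"ry":0,"rz":0,"hand":0},
    {"dx":-0.1,"dy":0,"dz":0,"rx":0,"ry":0,"rz":0,"hand":0},
    {"dx":-0.05,"dy":0,"dz":0,"rx":0,"ry":0,"rz":0,"hand":0},
    {"dx":0,"dy":0,"dz":0,"rx":0,"ry":0,"rz":0,"hand":0},
    {"dx":0,"dy":0,"dz":0,"rx":0,"ry":0,"rz":0,"hand":0},
    {"dx":0,"dy":0,"dz":0,"rx":0,"ry":0,"rz":0,"hand":0}
  ]
}}

```text
clock: 5.8
ee_pos: [0.6076, 0.1257, 0.0357]
tcp_rot: [2.283, 2.158, -0.001]
force: [-1.2, 1.9, 1.2]
grip_width: 0.001
grasp_force: 1.2
```

```bash
python3 -c "
from h import *
st([133,0,36])"
```

```text
t 5.8 TCPjig mm [139.    1.   35.7] Fjig [1.9 1.3 1.2] w 0.001 gf 1.2 q [ 0.1   0.35  0.02  1.25 -0.    1.72]
tool in jig [[1.0, -0.004, -0.0], [-0.004, -1.0, 0.0], [-0.0, -0.0, -1.0]]
need tool cm [-0.6   0.1  -0.03]
need rot units [-0.003  0.003 -0.037]
```

>>> {"fn": "move_arm", "kwargs": {
  "deltas": [
    {"dx":-0.05,"dy":0,"dz":0,"rx":0,"ry":0,"rz":0,"hand":0},
    {"dx":-0.05,"dy":0,"dz":0,"rx":0,"ry":0,"rz":0,"hand":0},
    {"dx":-0.05,"dy":0,"dz":0,"rx":0,"ry":0,"rz":0,"hand":0},
    {"dx":-0.05,"dy":0,"dz":0,"rx":0,"ry":0,"rz":0,"hand":0},
    {"dx":-0.05,"dy":0,"dz":0,"rx":0,"ry":0,"rz":0,"hand":0},
    {"dx":-0.05,"dy":0,"dz":0,"rx":0,"ry":0,"rz":0,"hand":0},
    {"dx":-0.05,"dy":0,"dz":0,"rx":0,"ry":0,"rz":0,"hand":0},
    {"dx":0,"dy":0,"dz":0,"rx":0,"ry":0,"rz":0,"hand":0},
    {"dx":0,"dy":0,"dz":0,"rx":0,"ry":0,"rz":0,"hand":0},
    {"dx":0,"dy":0,"dz":0,"rx":0,"ry":0,"rz":0,"hand":0}
  ]
}}

```text
clock: 6.8
ee_pos: [0.6075, 0.1221, 0.0357]
tcp_rot: [2.283, 2.157, -0.0]
force: [-1.7, 3.3, 0.7]
grip_width: -0.003
grasp_force: 1.4
```

>>> {"fn": "move_arm", "kwargs": {
  "deltas": [
    {"dx":-0.05,"dy":0,"dz":0,"rx":0,"ry":0,"rz":0,"hand":0},
    {"dx":-0.05,"dy":0,"dz":0,"rx":0,"ry":0,"rz":0,"hand":0},
    {"dx":-0.05,"dy":0,"dz":0,"rx":0,"ry":0,"rz":0,"hand":0},
    {"dx":0,"dy":0,"dz":0,"rx":0,"ry":0,"rz":0,"hand":0},
    {"dx":0,"dy":0,"dz":0,"rx":0,"ry":0,"rz":0,"hand":0},
    {"dx":0,"dy":0,"dz":0,"rx":0,"ry":0,"rz":0,"hand":0},
    {"dx":0,"dy":0,"dz":0,"rx":0,"ry":0,"rz":0,"hand":0},
    {"dx":0,"dy":0,"dz":0,"rx":0,"ry":0,"rz":0,"hand":0},
    {"dx":0,"dy":0,"dz":0,"rx":0,"ry":0,"rz":0,"hand":0},
    {"dx":0,"dy":0,"dz":0,"rx":0,"ry":0,"rz":0,"hand":0}
  ]
}}

```text
clock: 7.8
ee_pos: [0.6074, 0.1207, 0.0356]
tcp_rot: [2.283, 2.158, -0.0]
force: [-2.4, 1.9, 0.7]
grip_width: -0.0
grasp_force: 1.4
```

>>> {"fn": "move_arm", "kwargs": {
  "deltas": [
    {"dx":-0.05,"dy":0,"dz":0,"rx":0,"ry":0,"rz":0,"hand":0},
    {"dx":-0.05,"dy":0,"dz":0,"rx":0,"ry":0,"rz":0,"hand":0},
    {"dx":-0.05,"dy":0,"dz":0,"rx":0,"ry":0,"rz":0,"hand":0},
    {"dx":-0.05,"dy":0,"dz":0,"rx":0,"ry":0,"rz":0,"hand":0},
    {"dx":0,"dy":0,"dz":0,"rx":0,"ry":0,"rz":0,"hand":0},
    {"dx":0,"dy":0,"dz":0,"rx":0,"ry":0,"rz":0,"hand":0},
    {"dx":0,"dy":0,"dz":0,"rx":0,"ry":0,"rz":0,"hand":0},
    {"dx":0,"dy":0,"dz":0,"rx":0,"ry":0,"rz":0,"hand":0},
    {"dx":0,"dy":0,"dz":0,"rx":0,"ry":0,"rz":0,"hand":0},
    {"dx":0,"dy":0,"dz":0,"rx":0,"ry":0,"rz":0,"hand":0}
  ]
}}

```text
clock: 8.8
ee_pos: [0.6073, 0.1187, 0.0357]
tcp_rot: [2.283, 2.157, -0.0]
force: [-1.8, 2.7, 0.9]
grip_width: 0.005
grasp_force: 1.3
```

>>> {"fn": "move_arm", "kwargs": {
  "deltas": [
    {"dx":-0.05,"dy":0,"dz":0,"rx":0,"ry":0,"rz":0,"hand":0},
    {"dx":-0.05,"dy":0,"dz":0,"rx":0,"ry":0,"rz":0,"hand":0},
    {"dx":0,"dy":0,"dz":0,"rx":0,"ry":0,"rz":0,"hand":0},
    {"dx":0,"dy":0,"dz":0,"rx":0,"ry":0,"rz":0,"hand":0},
    {"dx":0,"dy":0,"dz":0,"rx":0,"ry":0,"rz":0,"hand":0},
    {"dx":0,"dy":0,"dz":0,"rx":0,"ry":0,"rz":0,"hand":0},
    {"dx":0,"dy":0,"dz":0,"rx":0,"ry":0,"rz":0,"hand":0},
    {"dx":0,"dy":0,"dz":0,"rx":0,"ry":0,"rz":0,"hand":0},
    {"dx":0,"dy":0,"dz":0,"rx":0,"ry":0,"rz":0,"hand":0},
    {"dx":0,"dy":0,"dz":0,"rx":0,"ry":0,"rz":0,"hand":0}
  ]
}}

```text
clock: 9.8
ee_pos: [0.6072, 0.1184, 0.0357]
tcp_rot: [-2.282, -2.158, -0.001]
force: [-1.8, 4.8, 0.3]
grip_width: 0.002
grasp_force: 2.3
```

>>> {"fn": "move_arm", "kwargs": {
  "deltas": [
    {"dx":-0.05,"dy":0,"dz":0,"rx":0,"ry":0,"rz":0,"hand":0},
    {"dx":-0.05,"dy":0,"dz":0,"rx":0,"ry":0,"rz":0,"hand":0},
    {"dx":0,"dy":0,"dz":0,"rx":0,"ry":0,"rz":0,"hand":0},
    {"dx":0,"dy":0,"dz":0,"rx":0,"ry":0,"rz":0,"hand":0},
    {"dx":0,"dy":0,"dz":0,"rx":0,"ry":0,"rz":0,"hand":0},
    {"dx":0,"dy":0,"dz":0,"rx":0,"ry":0,"rz":0,"hand":0},
    {"dx":0,"dy":0,"dz":0,"rx":0,"ry":0,"rz":0,"hand":0},
    {"dx":0,"dy":0,"dz":0,"rx":0,"ry":0,"rz":0,"hand":0},
    {"dx":0,"dy":0,"dz":0,"rx":0,"ry":0,"rz":0,"hand":0},
    {"dx":0,"dy":0,"dz":0,"rx":0,"ry":0,"rz":0,"hand":0}
  ]
}}

```text
clock: 10.8
ee_pos: [0.6072, 0.1182, 0.0357]
tcp_rot: [-2.281, -2.157, -0.003]
force: [-2.3, 6.2, 0.6]
grip_width: 0.002
grasp_force: 3.1
```

>>> {"fn": "move_arm", "kwargs": {
  "deltas": [
    {"dx":-0.05,"dy":0,"dz":0,"rx":0,"ry":0,"rz":0,"hand":0},
    {"dx":0,"dy":0,"dz":0,"rx":0,"ry":0,"rz":0,"hand":0},
    {"dx":0,"dy":0,"dz":0,"rx":0,"ry":0,"rz":0,"hand":0},
    {"dx":0,"dy":0,"dz":0,"rx":0,"ry":0,"rz":0,"hand":0},
    {"dx":0,"dy":0,"dz":0,"rx":0,"ry":0,"rz":0,"hand":0},
    {"dx":0,"dy":0,"dz":0,"rx":0,"ry":0,"rz":0,"hand":0},
    {"dx":0,"dy":0,"dz":0,"rx":0,"ry":0,"rz":0,"hand":0},
    {"dx":0,"dy":0,"dz":0,"rx":0,"ry":0,"rz":0,"hand":0},
    {"dx":0,"dy":0,"dz":0,"rx":0,"ry":0,"rz":0,"hand":0},
    {"dx":0,"dy":0,"dz":0,"rx":0,"ry":0,"rz":0,"hand":0}
  ]
}}

```text
clock: 11.8
ee_pos: [0.6072, 0.1182, 0.0357]
tcp_rot: [-2.28, -2.157, -0.004]
force: [-1.5, 6.6, 0.6]
grip_width: 0.004
grasp_force: 3.6
```

```bash
python3 -c "
from h import *
st([133,0,36])"
```

```text
t 11.8 TCPjig mm [131.5   0.9  35.7] Fjig [6.5 1.8 0.6] w 0.004 gf 3.6 q [0.08 0.34 0.02 1.25 0.   1.71]
tool in jig [[1.0, -0.003, 0.004], [-0.003, -1.0, -0.0], [0.004, 0.0, -1.0]]
need tool cm [ 0.15  0.09 -0.03]
need rot units [ 0.001 -0.036 -0.025]
```

>>> {"fn": "move_arm", "kwargs": {
  "deltas": [
    {"dx":-0.1,"dy":0,"dz":0,"rx":0,"ry":0,"rz":0,"hand":0},
    {"dx":-0.1,"dy":0,"dz":0,"rx":0,"ry":0,"rz":0,"hand":0},
    {"dx":-0.1,"dy":0,"dz":0,"rx":0,"ry":0,"rz":0,"hand":0},
    {"dx":-0.1,"dy":0,"dz":0,"rx":0,"ry":0,"rz":0,"hand":0},
    {"dx":0,"dy":0,"dz":0,"rx":0,"ry":0,"rz":0,"hand":0},
    {"dx":0,"dy":0,"dz":0,"rx":0,"ry":0,"rz":0,"hand":0},
    {"dx":0,"dy":0,"dz":0,"rx":0,"ry":0,"rz":0,"hand":0},
    {"dx":0,"dy":0,"dz":0,"rx":0,"ry":0,"rz":0,"hand":0},
    {"dx":0,"dy":0,"dz":0,"rx":0,"ry":0,"rz":0,"hand":0},
    {"dx":0,"dy":0,"dz":0,"rx":0,"ry":0,"rz":0,"hand":0}
  ]
}}

```text
clock: 12.8
ee_pos: [0.6071, 0.1174, 0.0358]
tcp_rot: [-2.275, -2.157, -0.012]
force: [-0.8, 13.4, -0.6]
grip_width: -0.001
grasp_force: 6.9
```

```bash
python3 -c "
from h import *
st([133,0,36])"
```

```text
t 12.8 TCPjig mm [130.8   1.   35.8] Fjig [13.3  1.5 -0.6] w -0.001 gf 6.9 q [0.08 0.34 0.01 1.24 0.01 1.7 ]
tool in jig [[1.0, -0.001, 0.01], [-0.001, -1.0, -0.0], [0.01, 0.0, -1.0]]
need tool cm [ 0.22  0.1  -0.02]
need rot units [ 0.003 -0.1   -0.005]
```

>>> {"fn": "move_arm", "kwargs": {
  "deltas": [
    {"dx":1.2,"dy":0,"dz":0,"rx":0,"ry":0,"rz":0,"hand":0},
    {"dx":1.2,"dy":0,"dz":0,"rx":0,"ry":0,"rz":0,"hand":0},
    {"dx":1,"dy":0,"dz":-4,"rx":0,"ry":0,"rz":0,"hand":0},
    {"dx":0,"dy":0,"dz":-4,"rx":0,"ry":0,"rz":0,"hand":0.5},
    {"dx":0,"dy":0,"dz":-4,"rx":0,"ry":0,"rz":0,"hand":0.5},
    {"dx":0,"dy":0,"dz":-4,"rx":0,"ry":0,"rz":0,"hand":0.5},
    {"dx":-2,"dy":0,"dz":-4,"rx":0,"ry":0,"rz":0,"hand":0.5},
    {"dx":-4,"dy":0,"dz":-1,"rx":0,"ry":0,"rz":0,"hand":0.5},
    {"dx":-4,"dy":0,"dz":0,"rx":0,"ry":0,"rz":0,"hand":0.5},
    {"dx":-4,"dy":0,"dz":0,"rx":0,"ry":0,"rz":0,"hand":0.5}
  ]
}}

```text
clock: 13.8
ee_pos: [0.6018, 0.0044, 0.2473]
tcp_rot: [2.28, 2.155, 0.001]
force: [0.1, -0.7, -0.5]
grip_width: 0.5
grasp_force: 0.0
```

```bash
python3 -c "
from h import *
st([-10,0,230])"
```

```text
t 13.8 TCPjig mm [ 17.6   0.3 247.3] Fjig [-0.7 -0.1 -0.5] w 0.5 gf 0.0 q [-0.1   0.25  0.33  1.65 -0.    1.52]
tool in jig [[1.0, -0.004, -0.003], [-0.004, -1.0, -0.004], [-0.003, 0.004, -1.0]]
need tool cm [-2.76  0.04  1.74]
need rot units [ 0.035  0.027 -0.034]
```

>>> {"fn": "move_arm", "kwargs": {
  "deltas": [
    {"dx":-1,"dy":0,"dz":0.5,"rx":0,"ry":0,"rz":0.03,"hand":0.5},
    {"dx":-1,"dy":0,"dz":0.5,"rx":0,"ry":0,"rz":0,"hand":0.5},
    {"dx":0,"dy":0,"dz":0,"rx":0,"ry":0,"rz":0,"hand":0.5},
    {"dx":0,"dy":0,"dz":0,"rx":0,"ry":0,"rz":0,"hand":0.5},
    {"dx":0,"dy":0,"dz":0,"rx":0,"ry":0,"rz":0,"hand":0.5},
    {"dx":0,"dy":0,"dz":0,"rx":0,"ry":0,"rz":0,"hand":0.5},
    {"dx":0,"dy":0,"dz":0,"rx":0,"ry":0,"rz":0,"hand":0.5},
    {"dx":0,"dy":0,"dz":0,"rx":0,"ry":0,"rz":0,"hand":0.5},
    {"dx":0,"dy":0,"dz":0,"rx":0,"ry":0,"rz":0,"hand":0.5},
    {"dx":0,"dy":0,"dz":0,"rx":0,"ry":0,"rz":0,"hand":0.5}
  ]
}}

```text
clock: 14.8
ee_pos: [0.5998, -0.0134, 0.2357]
tcp_rot: [2.287, 2.154, 0.0]
force: [0.4, -0.7, 0.4]
grip_width: 0.497
grasp_force: 0.0
```

```bash
python3 -c "
from h import *
s=st([13,0,172]);im=imaging.snapshot('wrist');cv2.imwrite('pics/w3.png',im[:,:,::-1]);print(s['ee_pos'],s['tcp_rot'])
im=imaging.snapshot('side');cv2.imwrite('pics/s3.png',cv2.resize(im[150:270,250:450,::-1],(800,480),interpolation=cv2.INTER_CUBIC))
"
```

```text
t 14.8 TCPjig mm [ -0.3   1.4 235.7] Fjig [-0.7 -0.4  0.4] w 0.497 gf 0.0 q [-0.13  0.25  0.3   1.63 -0.    1.5 ]
tool in jig [[1.0, -0.007, -0.0], [-0.007, -1.0, -0.0], [-0.0, 0.0, -1.0]]
need tool cm [1.33 0.13 6.37]
need rot units [ 0.001  0.    -0.066]
[ 0.59977833 -0.01341209  0.2357216 ] [2.28672869e+00 2.15409926e+00 6.46482272e-05]
```

View pics/w3.png

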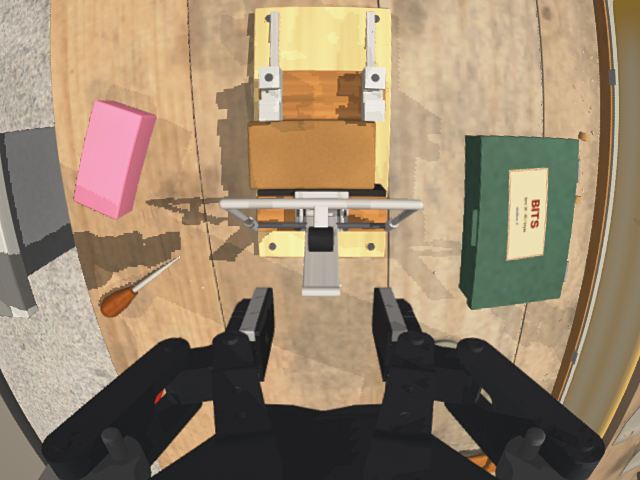

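Wrist view: the cork is now tight and square between the jaw (lugs at v 70–120) and fence. The roller is at (321,238), the bar at v 204 from u 222 to 422, and the lever tip at (322,291), all centred on the fingers.

```bash
python3 -c "
from h import *
p=np.array([ 0.59978,-0.01341,0.23572]);r=np.array([2.28672869,2.15409926,0])
for n,uv,z in(('roller',(321,238),.167),('bar',(321,204),.161),('barL',(222,204),.161),('barR',(422,204),.161),('levertip',(322,291),.135),('plate',(255,9),.01),('plate',(391,9),.01),('lug',(269,77),.066),('lug',(374,77),.066),('corkL',(248,187),.048),('corkL2',(250,122),.048),('corkR',(376,187),.048)):print(n,wpx(uv,z,p,r).round(1))"
```

```text
roller [ 11.2   0.7 167. ]
bar [ 29.5   0.6 161. ]
barL [ 30.4  57.9 161. ]
barR [ 29.4 -57.8 161. ]
levertip [-38.1   0.6 135. ]
plate [188.1  62.6  10. ]
plate [187.3 -66.7  10. ]
lug [112.1  41.4  66. ]
lug [111.4 -41.8  66. ]
corkL [19.2 65.2 48. ]
corkL2 [76.  61.1 48. ]
corkR [ 18. -47.  48.]
```

>>> {"fn": "move_arm", "kwargs": {
  "deltas": [
    {"dx":1.2,"dy":0.1,"dz":1,"rx":0,"ry":0,"rz":0,"hand":0.5},
    {"dx":0,"dy":0,"dz":1.5,"rx":0,"ry":0,"rz":0,"hand":0.5},
    {"dx":0,"dy":0,"dz":1.5,"rx":0,"ry":0,"rz":0,"hand":0.4},
    {"dx":0,"dy":0,"dz":1.3,"rx":0,"ry":0,"rz":0,"hand":0.4},
    {"dx":0,"dy":0,"dz":1,"rx":0,"ry":0,"rz":0,"hand":0.4},
    {"dx":0,"dy":0,"dz":0,"rx":0,"ry":0,"rz":0,"hand":0.4},
    {"dx":0,"dy":0,"dz":0,"rx":0,"ry":0,"rz":0,"hand":0.3},
    {"dx":0,"dy":0,"dz":0,"rx":0,"ry":0,"rz":0,"hand":0.2},
    {"dx":0,"dy":0,"dz":0,"rx":0,"ry":0,"rz":0,"hand":0.1},
    {"dx":0,"dy":0,"dz":0,"rx":0,"ry":0,"rz":0,"hand":0.05}
  ],
  "force": 25
}}

```text
clock: 15.9
ee_pos: [0.6009, -0.0015, 0.1735]
tcp_rot: [-2.287, -2.154, 0.001]
force: [-3.7, -0.0, 2.7]
grip_width: 0.15
grasp_force: 28.0
```

```bash
python3 -c "
from h import *
s=st([12,0.6,172])"
```

```text
t 15.9 TCPjig mm [ 11.7   0.9 173.5] Fjig [-0.2  3.7  2.7] w 0.15 gf 28.0 q [-0.11  0.24  0.17  1.5   0.    1.52]
tool in jig [[1.0, -0.007, 0.0], [-0.007, -1.0, 0.001], [0.0, -0.001, -1.0]]
need tool cm [0.04 0.03 0.15]
need rot units [-0.006 -0.    -0.068]
```

```bash
python3 -c "
from h import *
f=np.linspace(1.374,.2075+.12,21);p=np.c_[-6.8+96.6*np.cos(f),73.4+96.6*np.sin(f)]
d=np.diff(p,axis=0)/10;print(p[-1],[(round(a,2),round(-b,2)) for a,b in d])"
```

```text
[ 84.66566111 104.47398973] [(np.float64(0.49), np.float64(0.11)), (np.float64(0.49), np.float64(0.14)), (np.float64(0.48), np.float64(0.16)), (np.float64(0.47), np.float64(0.19)), (np.float64(0.46), np.float64(0.21)), (np.float64(0.45), np.float64(0.24)), (np.float64(0.43), np.float64(0.26)), (np.float64(0.42), np.float64(0.28)), (np.float64(0.4), np.float64(0.3)), (np.float64(0.39), np.float64(0.32)), (np.float64(0.37), np.float64(0.34)), (np.float64(0.35), np.float64(0.36)), (np.float64(0.33), np.float64(0.38)), (np.float64(0.31), np.float64(0.4)), (np.float64(0.29), np.float64(0.41)), (np.float64(0.27), np.float64(0.43)), (np.float64(0.25), np.float64(0.44)), (np.float64(0.22), np.float64(0.45)), (np.float64(0.2), np.float64(0.46)), (np.float64(0.18), np.float64(0.47))]
```

>>> {"fn": "move_arm", "kwargs": {
  "deltas": [
    {"dx":0.49,"dy":-0.05,"dz":0.11,"rx":0,"ry":0,"rz":0,"hand":0.05},
    {"dx":0.49,"dy":-0.05,"dz":0.14,"rx":0,"ry":0,"rz":0,"hand":0.05},
    {"dx":0.48,"dy":0,"dz":0.16,"rx":0,"ry":0,"rz":0,"hand":0.05},
    {"dx":0.47,"dy":0,"dz":0.19,"rx":0,"ry":0,"rz":0,"hand":0.05},
    {"dx":0.46,"dy":0,"dz":0.21,"rx":0,"ry":0,"rz":0,"hand":0.05},
    {"dx":0.45,"dy":0,"dz":0.24,"rx":0,"ry":0,"rz":0,"hand":0.05},
    {"dx":0.43,"dy":0,"dz":0.26,"rx":0,"ry":0,"rz":0,"hand":0.05},
    {"dx":0.42,"dy":0,"dz":0.28,"rx":0,"ry":0,"rz":0,"hand":0.05},
    {"dx":0.4,"dy":0,"dz":0.3,"rx":0,"ry":0,"rz":0,"hand":0.05},
    {"dx":0.39,"dy":0,"dz":0.32,"rx":0,"ry":0,"rz":0,"hand":0.05}
  ]
}}

```text
clock: 16.9
ee_pos: [0.6032, 0.0437, 0.1503]
tcp_rot: [-2.287, -2.154, -0.001]
force: [-3.1, 0.4, 3.4]
grip_width: 0.148
grasp_force: 29.1
```

```bash
python3 -c "
from h import *
s=st([57,0.6,151])"
```

```text
t 16.9 TCPjig mm [ 57.    1.  150.3] Fjig [0.2 3.1 3.4] w 0.148 gf 29.1 q [-0.04  0.25  0.14  1.46  0.    1.59]
tool in jig [[1.0, -0.007, 0.0], [-0.007, -1.0, -0.0], [0.0, 0.0, -1.0]]
need tool cm [ 0.01  0.04 -0.07]
need rot units [ 0.001 -0.003 -0.066]
```

>>> {"fn": "move_arm", "kwargs": {
  "deltas": [
    {"dx":0.37,"dy":-0.05,"dz":0.34,"rx":0,"ry":0,"rz":0,"hand":0.05},
    {"dx":0.35,"dy":-0.05,"dz":0.36,"rx":0,"ry":0,"rz":0,"hand":0.05},
    {"dx":0.33,"dy":-0.05,"dz":0.38,"rx":0,"ry":0,"rz":0,"hand":0.05},
    {"dx":0.31,"dy":0,"dz":0.4,"rx":0,"ry":0,"rz":0,"hand":0.05},
    {"dx":0.29,"dy":0,"dz":0.41,"rx":0,"ry":0,"rz":0,"hand":0.05},
    {"dx":0.27,"dy":0,"dz":0.43,"rx":0,"ry":0,"rz":0,"hand":0.05},
    {"dx":0.25,"dy":0,"dz":0.44,"rx":0,"ry":0,"rz":0,"hand":0.05},
    {"dx":0.22,"dy":0,"dz":0.45,"rx":0,"ry":0,"rz":0,"hand":0.05},
    {"dx":0.2,"dy":0,"dz":0.46,"rx":0,"ry":0,"rz":0,"hand":0.05},
    {"dx":0.18,"dy":0,"dz":0.47,"rx":0,"ry":0,"rz":0,"hand":0.05}
  ]
}}

```text
clock: 17.9
ee_pos: [0.6035, 0.0711, 0.1088]
tcp_rot: [2.287, 2.154, 0.0]
force: [1.4, -0.3, 2.5]
grip_width: 0.152
grasp_force: 29.9
```

```bash
python3 -c "
from h import *
s=st([84.7,0.6,110]);im=imaging.snapshot('side');cv2.imwrite('pics/s4.png',cv2.resize(im[150:270,250:450,::-1],(800,480),interpolation=cv2.INTER_CUBIC))
print(s['ee_pos'],s['tcp_rot']);im=imaging.snapshot('wrist');cv2.imwrite('pics/w4.png',im[:,:,::-1])"
```

```text
t 17.9 TCPjig mm [ 84.3   2.1 108.8] Fjig [-0.2 -1.4  2.5] w 0.152 gf 29.9 q [0.01 0.27 0.08 1.38 0.   1.64]
tool in jig [[1.0, -0.007, 0.0], [-0.007, -1.0, -0.0], [0.0, 0.0, -1.0]]
need tool cm [ 0.04  0.15 -0.12]
need rot units [ 0.003 -0.    -0.067]
[0.60350454 0.07109176 0.10875189] [2.28671069e+00 2.15386362e+00 4.37419741e-04]
```

View pics/w4.png

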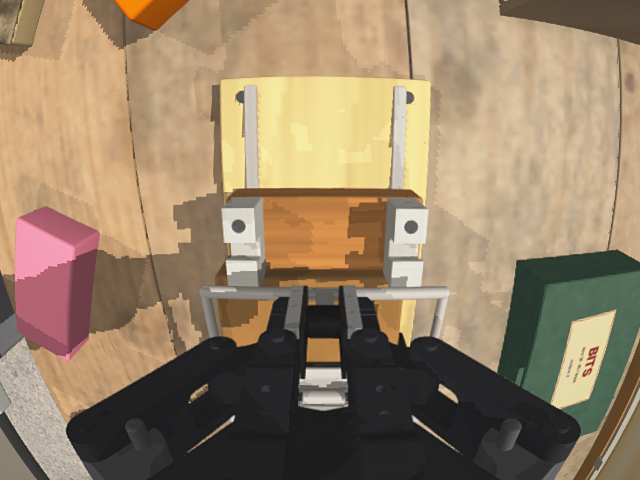

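Wrist view: the bail is lowered with its bar at v≈292 (u 205–448), and the lugs sit ahead with the groove between v≈242 and 261. The roller is held between the pads.

```bash
python3 -c "
from h import *
p=np.array([0.60350454,0.07109176,0.10875189]);r=np.array([2.28671069,2.15386362,0])
for v in(199,205,242,257,262,283):print(v,wpx((400,v),.066,p,r).round(1))
print('bar',wpx((390,294),.083,p,r).round(1))
im=cv2.imread('pics/w4.png')[190:310,210:440];cv2.imwrite('pics/w4c.png',cv2.resize(im,None,fx=3.4,fy=3.4,interpolation=cv2.INTER_CUBIC))"
```

```text
199 [123.9 -36.9  66. ]
205 [120.9 -37.1  66. ]
242 [102.  -38.1  66. ]
257 [ 93.9 -38.6  66. ]
262 [ 91.2 -38.7  66. ]
283 [ 79.4 -39.6  66. ]
bar [ 81.8 -31.2  83. ]
```

View pics/w4c.png

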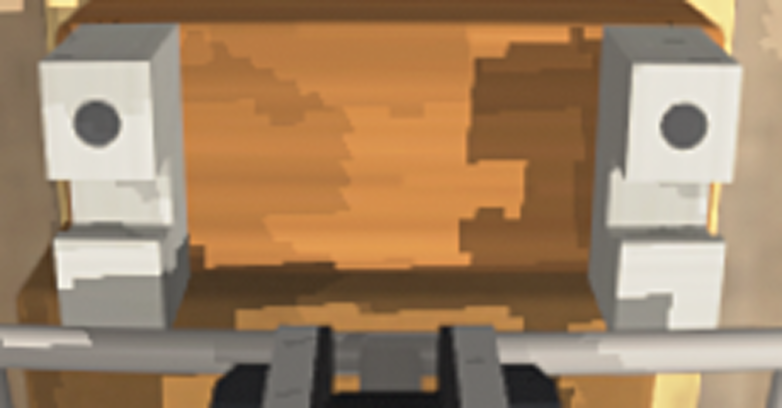

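>>> {"fn": "move_arm", "kwargs": {
  "deltas": [
    {"dx":0.25,"dy":0.1,"dz":0.2,"rx":0,"ry":0,"rz":0,"hand":0.05},
    {"dx":0.25,"dy":0,"dz":0.2,"rx":0,"ry":0,"rz":0,"hand":0.05},
    {"dx":0.25,"dy":0,"dz":0.2,"rx":0,"ry":0,"rz":0,"hand":0.05},
    {"dx":0.25,"dy":0,"dz":0.2,"rx":0,"ry":0,"rz":0,"hand":0.05},
    {"dx":0,"dy":0,"dz":0.2,"rx":0,"ry":0,"rz":0,"hand":0.05},
    {"dx":0,"dy":0,"dz":0.1,"rx":0,"ry":0,"rz":0,"hand":0.05},
    {"dx":0,"dy":0,"dz":0.1,"rx":0,"ry":0,"rz":0,"hand":0.05},
    {"dx":0,"dy":0,"dz":0.1,"rx":0,"ry":0,"rz":0,"hand":0.05},
    {"dx":0,"dy":0,"dz":0,"rx":0,"ry":0,"rz":0,"hand":0.05},
    {"dx":0,"dy":0,"dz":0,"rx":0,"ry":0,"rz":0,"hand":0.05}
  ]
}}

```text
clock: 19.0
ee_pos: [0.6047, 0.0809, 0.0962]
tcp_rot: [-2.287, -2.154, 0.0]
force: [0.1, -3.4, 1.0]
grip_width: 0.157
grasp_force: 29.7
```

```bash
python3 -c "
from h import *
s=st([98,0.6,94])"
```

```text
t 19.0 TCPjig mm [94.1  1.4 96.2] Fjig [-3.4 -0.3  1. ] w 0.157 gf 29.7 q [ 0.02  0.29  0.07  1.36 -0.    1.65]
tool in jig [[1.0, -0.007, -0.0], [-0.007, -1.0, 0.0], [-0.0, -0.0, -1.0]]
need tool cm [0.39 0.08 0.22]
need rot units [-0.003  0.001 -0.067]
```

>>> {"fn": "move_arm", "kwargs": {
  "deltas": [
    {"dx":0,"dy":0,"dz":0.1,"rx":0,"ry":0,"rz":0,"hand":0.05},
    {"dx":0,"dy":0,"dz":0.1,"rx":0,"ry":0,"rz":0,"hand":0.05},
    {"dx":0,"dy":0,"dz":0.1,"rx":0,"ry":0,"rz":0,"hand":0.05},
    {"dx":0,"dy":0,"dz":0.1,"rx":0,"ry":0,"rz":0,"hand":0.05},
    {"dx":0,"dy":0,"dz":0,"rx":0,"ry":0,"rz":0,"hand":0.05},
    {"dx":0,"dy":0,"dz":0,"rx":0,"ry":0,"rz":0,"hand":0.05},
    {"dx":0,"dy":0,"dz":0,"rx":0,"ry":0,"rz":0,"hand":0.05},
    {"dx":0,"dy":0,"dz":0,"rx":0,"ry":0,"rz":0,"hand":0.05},
    {"dx":0,"dy":0,"dz":0,"rx":0,"ry":0,"rz":0,"hand":0.05},
    {"dx":0,"dy":0,"dz":0,"rx":0,"ry":0,"rz":0,"hand":0.05}
  ]
}}

```text
clock: 20.0
ee_pos: [0.605, 0.081, 0.0922]
tcp_rot: [-2.287, -2.154, -0.0]
force: [-1.0, 2.9, 3.0]
grip_width: 0.151
grasp_force: 29.9
```

```bash
python3 -c "
from h import *
s=st([98,0.6,94])"
```

```text
t 20.0 TCPjig mm [94.3  1.2 92.2] Fjig [2.9 1.1 3. ] w 0.151 gf 29.9 q [0.02 0.29 0.07 1.35 0.   1.65]
tool in jig [[1.0, -0.007, 0.0], [-0.007, -1.0, -0.0], [0.0, 0.0, -1.0]]
need tool cm [ 0.37  0.06 -0.18]
need rot units [ 0.001 -0.003 -0.065]
```

>>> {"fn": "move_arm", "kwargs": {
  "deltas": [
    {"dx":0,"dy":0,"dz":0.1,"rx":0,"ry":0,"rz":0,"hand":0.05},
    {"dx":0,"dy":0,"dz":0.1,"rx":0,"ry":0,"rz":0,"hand":0.05},
    {"dx":0,"dy":0,"dz":0.1,"rx":0,"ry":0,"rz":0,"hand":0.05},
    {"dx":0,"dy":0,"dz":0,"rx":0,"ry":0,"rz":0,"hand":0.05},
    {"dx":0,"dy":0,"dz":0,"rx":0,"ry":0,"rz":0,"hand":0.05},
    {"dx":0,"dy":0,"dz":0,"rx":0,"ry":0,"rz":0,"hand":0.05},
    {"dx":0,"dy":0,"dz":0,"rx":0,"ry":0,"rz":0,"hand":0.05},
    {"dx":0,"dy":0,"dz":0,"rx":0,"ry":0,"rz":0,"hand":0.05},
    {"dx":0,"dy":0,"dz":0,"rx":0,"ry":0,"rz":0,"hand":0.05},
    {"dx":0,"dy":0,"dz":0,"rx":0,"ry":0,"rz":0,"hand":0.05}
  ]
}}

```text
clock: 21.0
ee_pos: [0.6051, 0.0809, 0.091]
tcp_rot: [2.286, 2.154, 0.001]
force: [-4.7, 3.1, 9.4]
grip_width: 0.161
grasp_force: 30.6
```

```bash
python3 -c "
from h import *
s=st([98,0.6,94])"
```

```text
t 21.0 TCPjig mm [94.2  1.1 91. ] Fjig [2.9 4.9 9.4] w 0.161 gf 30.6 q [0.02 0.29 0.06 1.34 0.   1.65]
tool in jig [[1.0, -0.007, 0.0], [-0.007, -1.0, -0.001], [0.0, 0.001, -1.0]]
need tool cm [ 0.38  0.05 -0.3 ]
need rot units [ 0.011 -0.002 -0.067]
```

>>> {"fn": "move_arm", "kwargs": {
  "deltas": [
    {"dx":0,"dy":0.05,"dz":-0.1,"rx":0,"ry":0,"rz":0,"hand":0.05},
    {"dx":0.1,"dy":0,"dz":0,"rx":0,"ry":0,"rz":0,"hand":0.05},
    {"dx":0.1,"dy":0,"dz":0,"rx":0,"ry":0,"rz":0,"hand":0.05},
    {"dx":0.1,"dy":0,"dz":0,"rx":0,"ry":0,"rz":0,"hand":0.05},
    {"dx":0.1,"dy":0,"dz":0,"rx":0,"ry":0,"rz":0,"hand":0.05},
    {"dx":0,"dy":0,"dz":0,"rx":0,"ry":0,"rz":0,"hand":0.05},
    {"dx":0,"dy":0,"dz":0,"rx":0,"ry":0,"rz":0,"hand":0.05},
    {"dx":0,"dy":0,"dz":0,"rx":0,"ry":0,"rz":0,"hand":0.05},
    {"dx":0,"dy":0,"dz":0,"rx":0,"ry":0,"rz":0,"hand":0.05},
    {"dx":0,"dy":0,"dz":0,"rx":0,"ry":0,"rz":0,"hand":0.05}
  ]
}}

```text
clock: 22.0
ee_pos: [0.6053, 0.0813, 0.091]
tcp_rot: [2.286, 2.148, -0.009]
force: [-4.5, -5.2, 7.6]
grip_width: 0.153
grasp_force: 30.4
```

```bash
python3 -c "
from h import *
s=st([98,0.6,94])"
```

```text
t 22.0 TCPjig mm [94.5  0.9 91. ] Fjig [-5.4  4.2  7.6] w 0.153 gf 30.4 q [ 0.03  0.29  0.07  1.35 -0.01  1.66]
tool in jig [[1.0, -0.009, -0.007], [-0.009, -1.0, 0.0], [-0.007, -0.0, -1.0]]
need tool cm [ 0.34  0.02 -0.3 ]
need rot units [-0.002  0.07  -0.089]
```

>>> {"fn": "move_arm", "kwargs": {
  "deltas": [
    {"dx":0,"dy":-0.1,"dz":-0.2,"rx":0,"ry":0,"rz":0,"hand":0.05},
    {"dx":0,"dy":0,"dz":0,"rx":0,"ry":0,"rz":0,"hand":0.05},
    {"dx":0.1,"dy":0,"dz":0,"rx":0,"ry":0,"rz":0,"hand":0.05},
    {"dx":0,"dy":0,"dz":0,"rx":0,"ry":0,"rz":0,"hand":0.05},
    {"dx":0,"dy":0,"dz":0,"rx":0,"ry":0,"rz":0,"hand":0.05},
    {"dx":0,"dy":0,"dz":0,"rx":0,"ry":0,"rz":0,"hand":0.05},
    {"dx":0,"dy":0,"dz":0,"rx":0,"ry":0,"rz":0,"hand":0.05},
    {"dx":0,"dy":0,"dz":0,"rx":0,"ry":0,"rz":0,"hand":0.05},
    {"dx":0,"dy":0,"dz":0,"rx":0,"ry":0,"rz":0,"hand":0.05},
    {"dx":0,"dy":0,"dz":0,"rx":0,"ry":0,"rz":0,"hand":0.05}
  ]
}}

```text
clock: 23.0
ee_pos: [0.6048, 0.0861, 0.0923]
tcp_rot: [-2.287, -2.154, -0.001]
force: [-0.4, -2.7, 0.6]
grip_width: 0.153
grasp_force: 29.8
```

```bash
python3 -c "
from h import *
s=st([98,0.6,94]);im=imaging.snapshot('side');cv2.imwrite('pics/s5.png',cv2.resize(im[150:270,250:450,::-1],(800,480),interpolation=cv2.INTER_CUBIC))
im=imaging.snapshot('wrist');cv2.imwrite('pics/w5.png',cv2.resize(im[190:430,210:440,::-1],None,fx=2.5,fy=2.5,interpolation=cv2.INTER_CUBIC))"
```

```text
t 23.0 TCPjig mm [99.3  1.6 92.3] Fjig [-2.8  0.2  0.6] w 0.153 gf 29.8 q [0.03 0.29 0.07 1.35 0.   1.66]
tool in jig [[1.0, -0.007, 0.0], [-0.007, -1.0, -0.0], [0.0, 0.0, -1.0]]
need tool cm [-0.13  0.1  -0.17]
need rot units [ 0.003 -0.003 -0.065]
```

View pics/w5.png

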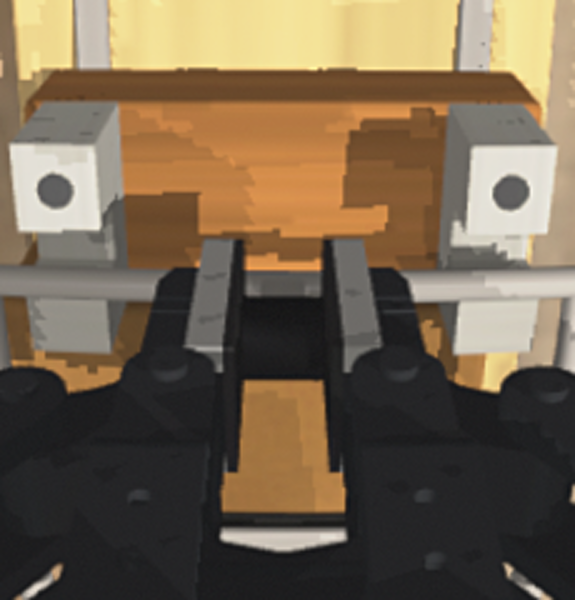

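Wrist crop: the bar (crop v 267–300) crosses both lugs at the latch-side edge of the groove. The groove's far edge is at crop v 232, with a strip of groove floor still showing between them.

```bash
python3 -c "
from h import *
s=robot.get_state();p=s['ee_pos'];r=s['tcp_rot']
print('bar',wpx((415,190+284/2.5),.070,p,r),'far',wpx((415,190+233/2.5),.066,p,r),'near lug edge',wpx((415,190+352/2.5),.066,p,r))"
```

```text
bar [ 93.12722784 -43.56965734  70.        ] far [102.00185583 -43.65800602  66.        ] near lug edge [ 75.03076938 -46.37207053  66.        ]
```

>>> {"fn": "move_arm", "kwargs": {
  "deltas": [
    {"dx":0.1,"dy":0,"dz":0.05,"rx":0,"ry":0,"rz":0,"hand":0.05},
    {"dx":0.1,"dy":0,"dz":0.05,"rx":0,"ry":0,"rz":0,"hand":0.05},
    {"dx":0.1,"dy":0,"dz":0.05,"rx":0,"ry":0,"rz":0,"hand":0.05},
    {"dx":0.1,"dy":0,"dz":0.05,"rx":0,"ry":0,"rz":0,"hand":0.05},
    {"dx":0,"dy":0,"dz":0.05,"rx":0,"ry":0,"rz":0,"hand":0.05},
    {"dx":0,"dy":0,"dz":0.05,"rx":0,"ry":0,"rz":0,"hand":0.05},
    {"dx":0,"dy":0,"dz":0,"rx":0,"ry":0,"rz":0,"hand":0.05},
    {"dx":0,"dy":0,"dz":0,"rx":0,"ry":0,"rz":0,"hand":0.05},
    {"dx":0,"dy":0,"dz":0,"rx":0,"ry":0,"rz":0,"hand":0.05},
    {"dx":0,"dy":0,"dz":0,"rx":0,"ry":0,"rz":0,"hand":0.05}
  ]
}}

```text
clock: 24.1
ee_pos: [0.605, 0.0905, 0.0893]
tcp_rot: [-2.286, -2.154, -0.002]
force: [-1.7, 0.7, 2.4]
grip_width: 0.155
grasp_force: 29.9
```

```bash
python3 -c "
from h import *
s=st([98,0.6,94])"
```

```text
t 24.1 TCPjig mm [103.7   1.7  89.3] Fjig [0.6 1.8 2.4] w 0.155 gf 29.9 q [0.04 0.29 0.06 1.34 0.   1.67]
tool in jig [[1.0, -0.007, 0.001], [-0.007, -1.0, -0.0], [0.001, 0.0, -1.0]]
need tool cm [-0.57  0.11 -0.47]
need rot units [ 0.001 -0.012 -0.064]
```

>>> {"fn": "move_arm", "kwargs": {
  "deltas": [
    {"dx":0,"dy":0,"dz":0.1,"rx":0,"ry":0,"rz":0,"hand":0.05},
    {"dx":0,"dy":0,"dz":0.1,"rx":0,"ry":0,"rz":0,"hand":0.05},
    {"dx":0,"dy":0,"dz":0.1,"rx":0,"ry":0,"rz":0,"hand":0.05},
    {"dx":0,"dy":0,"dz":0.1,"rx":0,"ry":0,"rz":0,"hand":0.05},
    {"dx":0,"dy":0,"dz":0,"rx":0,"ry":0,"rz":0,"hand":0.05},
    {"dx":0,"dy":0,"dz":0,"rx":0,"ry":0,"rz":0,"hand":0.05},
    {"dx":0,"dy":0,"dz":0,"rx":0,"ry":0,"rz":0,"hand":0.05},
    {"dx":0,"dy":0,"dz":0,"rx":0,"ry":0,"rz":0,"hand":0.05},
    {"dx":0,"dy":0,"dz":0,"rx":0,"ry":0,"rz":0,"hand":0.05},
    {"dx":0,"dy":0,"dz":0,"rx":0,"ry":0,"rz":0,"hand":0.05}
  ]
}}

```text
clock: 25.1
ee_pos: [0.605, 0.0902, 0.0852]
tcp_rot: [-2.286, -2.154, -0.001]
force: [-0.5, 4.5, 2.9]
grip_width: 0.154
grasp_force: 30.0
```

```bash
python3 -c "
from h import *
s=st([98,0.6,94])"
```

```text
t 25.1 TCPjig mm [103.4   1.6  85.2] Fjig [4.5 0.7 2.9] w 0.154 gf 30.0 q [0.04 0.29 0.06 1.34 0.   1.67]
tool in jig [[1.0, -0.007, 0.001], [-0.007, -1.0, -0.0], [0.001, 0.0, -1.0]]
need tool cm [-0.54  0.11 -0.88]
need rot units [ 0.002 -0.005 -0.064]
```

>>> {"fn": "move_arm", "kwargs": {
  "deltas": [
    {"dx":0,"dy":0,"dz":0.1,"rx":0,"ry":0,"rz":0,"hand":0.05},
    {"dx":0,"dy":0,"dz":0.1,"rx":0,"ry":0,"rz":0,"hand":0.05},
    {"dx":0,"dy":0,"dz":0.1,"rx":0,"ry":0,"rz":0,"hand":0.05},
    {"dx":0,"dy":0,"dz":0.1,"rx":0,"ry":0,"rz":0,"hand":0.05},
    {"dx":0,"dy":0,"dz":0.1,"rx":0,"ry":0,"rz":0,"hand":0.05},
    {"dx":0,"dy":0,"dz":0.1,"rx":0,"ry":0,"rz":0,"hand":0.05},
    {"dx":0,"dy":0,"dz":0.1,"rx":0,"ry":0,"rz":0,"hand":0.05},
    {"dx":0,"dy":0,"dz":0,"rx":0,"ry":0,"rz":0,"hand":0.05},
    {"dx":0,"dy":0,"dz":0,"rx":0,"ry":0,"rz":0,"hand":0.05},
    {"dx":0,"dy":0,"dz":0,"rx":0,"ry":0,"rz":0,"hand":0.05}
  ]
}}

```text
clock: 26.1
ee_pos: [0.6049, 0.0897, 0.0787]
tcp_rot: [2.287, 2.154, -0.0]
force: [-0.3, 3.5, 5.0]
grip_width: 0.153
grasp_force: 30.3
```

```bash
python3 -c "
from h import *
s=st([98,0.6,94])"
```

```text
t 26.1 TCPjig mm [103.    1.7  78.7] Fjig [3.4 0.5 5. ] w 0.153 gf 30.3 q [ 0.04  0.3   0.05  1.32 -0.    1.67]
tool in jig [[1.0, -0.007, -0.0], [-0.007, -1.0, -0.0], [-0.0, 0.0, -1.0]]
need tool cm [-0.5   0.11 -1.53]
need rot units [ 0.002  0.003 -0.068]
```

>>> {"fn": "move_arm", "kwargs": {
  "deltas": [
    {"dx":-0.1,"dy":0,"dz":0,"rx":0,"ry":0,"rz":0,"hand":0.05},
    {"dx":-0.1,"dy":0,"dz":0,"rx":0,"ry":0,"rz":0,"hand":0.05},
    {"dx":-0.1,"dy":0,"dz":0,"rx":0,"ry":0,"rz":0,"hand":0.05},
    {"dx":-0.1,"dy":0,"dz":0,"rx":0,"ry":0,"rz":0,"hand":0.05},
    {"dx":-0.1,"dy":0,"dz":0,"rx":0,"ry":0,"rz":0,"hand":0.05},
    {"dx":-0.1,"dy":0,"dz":0,"rx":0,"ry":0,"rz":0,"hand":0.05},
    {"dx":0,"dy":0,"dz":0,"rx":0,"ry":0,"rz":0,"hand":0.05},
    {"dx":0,"dy":0,"dz":0,"rx":0,"ry":0,"rz":0,"hand":0.05},
    {"dx":0,"dy":0,"dz":0,"rx":0,"ry":0,"rz":0,"hand":0.05},
    {"dx":0,"dy":0,"dz":0,"rx":0,"ry":0,"rz":0,"hand":0.05}
  ]
}}

```text
clock: 27.1
ee_pos: [0.6049, 0.0876, 0.0788]
tcp_rot: [-2.281, -2.153, -0.01]
force: [-1.5, 12.6, 3.9]
grip_width: 0.154
grasp_force: 30.2
```

```bash
python3 -c "
from h import *
s=st([98,0.6,94])"
```

```text
t 27.1 TCPjig mm [100.9   1.6  78.8] Fjig [12.6  2.1  3.9] w 0.154 gf 30.2 q [0.03 0.29 0.05 1.32 0.01 1.66]
tool in jig [[1.0, -0.005, 0.008], [-0.005, -1.0, -0.001], [0.008, 0.001, -1.0]]
need tool cm [-0.28  0.1  -1.52]
need rot units [ 0.008 -0.074 -0.047]
```

>>> {"fn": "move_arm", "kwargs": {
  "deltas": [
    {"dx":0.4,"dy":0,"dz":-0.1,"rx":0,"ry":0,"rz":0,"hand":0.05},
    {"dx":0,"dy":0,"dz":0,"rx":0,"ry":0,"rz":0,"hand":0.2},
    {"dx":0,"dy":0,"dz":0,"rx":0,"ry":0,"rz":0,"hand":0.4},
    {"dx":0,"dy":0,"dz":0,"rx":0,"ry":0,"rz":0,"hand":0.4},
    {"dx":0,"dy":0,"dz":-0.5,"rx":0,"ry":0,"rz":0,"hand":0.4},
    {"dx":0,"dy":0,"dz":-1.5,"rx":0,"ry":0,"rz":0,"hand":0.4},
    {"dx":0,"dy":0,"dz":-3,"rx":0,"ry":0,"rz":0,"hand":0.4},
    {"dx":0,"dy":0,"dz":-4,"rx":0,"ry":0,"rz":0,"hand":0},
    {"dx":0,"dy":0,"dz":-4,"rx":0,"ry":0,"rz":0,"hand":0},
    {"dx":0,"dy":0,"dz":-1,"rx":0,"ry":0,"rz":0,"hand":0}
  ]
}}

```text
clock: 28.1
ee_pos: [0.6075, 0.0878, 0.2273]
tcp_rot: [2.281, 2.148, 0.014]
force: [0.7, -0.0, 0.7]
grip_width: 0.003
grasp_force: 0.0
```

>>> {"fn": "move_arm", "kwargs": {
  "deltas": [
    {"dx":-3,"dy":0,"dz":0,"rx":0,"ry":0,"rz":0,"hand":0},
    {"dx":-3,"dy":0,"dz":0,"rx":0,"ry":0,"rz":0,"hand":0},
    {"dx":-3,"dy":0,"dz":0,"rx":0,"ry":0,"rz":0,"hand":0},
    {"dx":-1,"dy":0,"dz":0,"rx":0,"ry":0,"rz":0,"hand":0},
    {"dx":0,"dy":0,"dz":0,"rx":0,"ry":0,"rz":0,"hand":0},
    {"dx":0,"dy":0,"dz":0,"rx":0,"ry":0,"rz":0,"hand":0},
    {"dx":0,"dy":0,"dz":0,"rx":0,"ry":0,"rz":0,"hand":0},
    {"dx":0,"dy":0,"dz":0,"rx":0,"ry":0,"rz":0,"hand":0},
    {"dx":0,"dy":0,"dz":0,"rx":0,"ry":0,"rz":0,"hand":0},
    {"dx":0,"dy":0,"dz":0,"rx":0,"ry":0,"rz":0,"hand":0}
  ]
}}

```text
clock: 29.1
ee_pos: [0.5989, -0.0113, 0.2192]
tcp_rot: [-2.286, -2.155, -0.0]
force: [0.2, 0.2, 0.2]
grip_width: -0.001
grasp_force: 0.0
```

```bash
python3 -c "
from h import *
s=st([50,0.6,125]);print(s['ee_pos'],s['tcp_rot'])
im=imaging.snapshot('wrist');cv2.imwrite('pics/w6.png',im[:,:,::-1])"
```

```text
t 29.1 TCPjig mm [  1.8   2.4 219.2] Fjig [ 0.2 -0.2  0.2] w -0.001 gf 0.0 q [-0.13  0.24  0.26  1.59  0.    1.5 ]
tool in jig [[1.0, -0.006, 0.0], [-0.006, -1.0, 0.0], [0.0, -0.0, -1.0]]
need tool cm [4.82 0.16 9.42]
need rot units [-0.001 -0.001 -0.058]
[ 0.59885955 -0.01131272  0.2191517 ] [-2.28573576e+00 -2.15508282e+00 -6.94966929e-06]
```

View pics/w6.png

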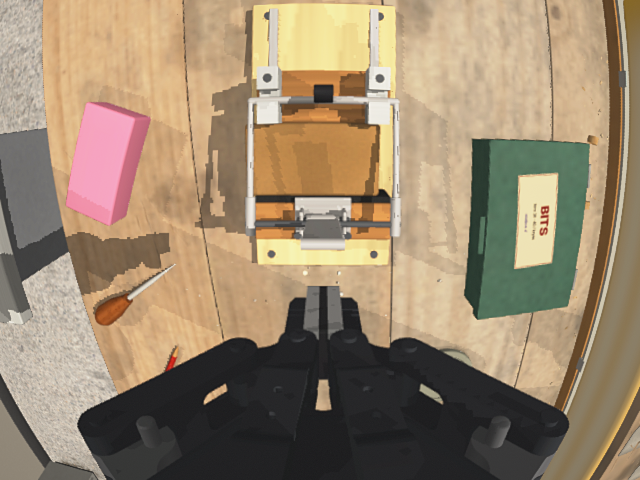

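Wrist view: the bail lies flat with its bar in both lugs' grooves (v≈101). The roller stands at (323,93), and the lever is nearly upright with its tip at (322,243).

```bash
python3 -c "
from h import *
p=np.array([ 0.59885955,-0.01131272,0.2191517]);r=np.array([-2.28573576,-2.15508282,0])
for n,uv,z in(('tip',(322,237),.143),('tip2',(322,247),.143),('base',(322,200),.06),('bar',(290,101),.057),('pin',(322,223),.07)):print(n,wpx(uv,z,p,r).round(1))"
```

```text
tip [ 11.4   1.2 143. ]
tip2 [  5.2   1.3 143. ]
base [15.   1.2 60. ]
bar [93.6 25.4 57. ]
pin [-1.2  1.4 70. ]
```

>>> {"fn": "move_arm", "kwargs": {
  "deltas": [
    {"dx":2.2,"dy":0.1,"dz":0,"rx":0,"ry":0,"rz":0,"hand":0},
    {"dx":2.2,"dy":0,"dz":0,"rx":0,"ry":0,"rz":0,"hand":0},
    {"dx":0,"dy":0,"dz":2,"rx":0,"ry":0,"rz":0,"hand":0},
    {"dx":0,"dy":0,"dz":3,"rx":0,"ry":0,"rz":0,"hand":0},
    {"dx":0,"dy":0,"dz":3,"rx":0,"ry":0,"rz":0,"hand":0},
    {"dx":-0.4,"dy":0,"dz":0,"rx":0,"ry":0,"rz":0,"hand":0},
    {"dx":-0.4,"dy":0,"dz":0,"rx":0,"ry":0,"rz":0,"hand":0},
    {"dx":-0.4,"dy":0,"dz":0,"rx":0,"ry":0,"rz":0,"hand":0},
    {"dx":-0.4,"dy":0,"dz":0,"rx":0,"ry":0,"rz":0,"hand":0},
    {"dx":0,"dy":0,"dz":0,"rx":0,"ry":0,"rz":0,"hand":0}
  ],
  "force": 40
}}

```text
clock: 30.15
ee_pos: [0.6027, 0.015, 0.1412]
tcp_rot: [2.286, 2.151, 0.003]
force: [0.4, 0.0, 0.9]
grip_width: 0.005
grasp_force: 0.0
```

```bash
python3 -c "
from h import *
s=st([13.5,1,139])
th=np.linspace(0,1.8,10);c=np.c_[th,-65*np.sin(th)+2.5*np.cos(th)+12,74+65*np.cos(th)+2.5*np.sin(th)];print(c.round(1))"
```

```text
t 30.15 TCPjig mm [ 28.3   0.  141.2] Fjig [ 0.1 -0.4  0.9] w 0.005 gf 0.0 q [-0.09  0.25  0.12  1.43 -0.    1.55]
tool in jig [[1.0, -0.008, -0.0], [-0.008, -1.0, -0.003], [-0.0, 0.003, -1.0]]
need tool cm [-1.48 -0.09  0.22]
need rot units [ 0.033  0.003 -0.077]
[[  0.   14.5 139. ]
 [  0.2   1.5 138.2]
 [  0.4 -11.  134.8]
 [  0.6 -22.6 129.1]
 [  0.8 -32.9 121.1]
 [  1.  -41.3 111.2]
 [  1.2 -47.7  99.9]
 [  1.4 -51.6  87.5]
 [  1.6 -53.   74.6]
 [  1.8 -51.9  61.7]]
```

>>> {"fn": "move_arm", "kwargs": {
  "deltas": [
    {"dx":-0.5,"dy":0,"dz":0.1,"rx":0,"ry":0,"rz":0,"hand":0},
    {"dx":-0.5,"dy":0,"dz":0.1,"rx":0,"ry":0,"rz":0,"hand":0},
    {"dx":-0.4,"dy":0,"dz":0,"rx":0,"ry":0,"rz":0,"hand":0},
    {"dx":-0.65,"dy":0,"dz":0.05,"rx":0,"ry":0,"rz":0,"hand":0},
    {"dx":-0.65,"dy":0,"dz":0.05,"rx":0,"ry":0,"rz":0,"hand":0},
    {"dx":-0.62,"dy":0,"dz":0.17,"rx":0,"ry":0,"rz":0,"hand":0},
    {"dx":-0.62,"dy":0,"dz":0.17,"rx":0,"ry":0,"rz":0,"hand":0},
    {"dx":-0.58,"dy":0,"dz":0.28,"rx":0,"ry":0,"rz":0,"hand":0},
    {"dx":-0.58,"dy":0,"dz":0.28,"rx":0,"ry":0,"rz":0,"hand":0},
    {"dx":0,"dy":0,"dz":0,"rx":0,"ry":0,"rz":0,"hand":0}
  ]
}}

```text
clock: 31.15
ee_pos: [0.5986, -0.0366, 0.1271]
tcp_rot: [2.287, 2.151, -0.001]
force: [0.9, 1.2, 4.4]
grip_width: -0.004
grasp_force: 1.5
```

```bash
python3 -c "
from h import *
s=st([-22.6,1,129])"
```

```text
t 31.15 TCPjig mm [-23.5   1.3 127.1] Fjig [ 1.2 -0.8  4.4] w -0.004 gf 1.5 q [-0.17  0.25  0.09  1.41 -0.    1.46]
tool in jig [[1.0, -0.008, -0.002], [-0.008, -1.0, -0.001], [-0.002, 0.001, -1.0]]
need tool cm [ 0.09  0.03 -0.19]
need rot units [ 0.005  0.016 -0.081]
```

>>> {"fn": "move_arm", "kwargs": {
  "deltas": [
    {"dx":-0.33,"dy":0,"dz":0.25,"rx":0,"ry":0,"rz":0,"hand":0},
    {"dx":-0.33,"dy":0,"dz":0.25,"rx":0,"ry":0,"rz":0,"hand":0},
    {"dx":-0.33,"dy":0,"dz":0.25,"rx":0,"ry":0,"rz":0,"hand":0},
    {"dx":-0.28,"dy":0,"dz":0.31,"rx":0,"ry":0,"rz":0,"hand":0},
    {"dx":-0.28,"dy":0,"dz":0.31,"rx":0,"ry":0,"rz":0,"hand":0},
    {"dx":-0.28,"dy":0,"dz":0.31,"rx":0,"ry":0,"rz":0,"hand":0},
    {"dx":-0.21,"dy":0,"dz":0.36,"rx":0,"ry":0,"rz":0,"hand":0},
    {"dx":-0.21,"dy":0,"dz":0.36,"rx":0,"ry":0,"rz":0,"hand":0},
    {"dx":-0.21,"dy":0,"dz":0.36,"rx":0,"ry":0,"rz":0,"hand":0},
    {"dx":0,"dy":0,"dz":0,"rx":0,"ry":0,"rz":0,"hand":0}
  ]
}}

```text
clock: 32.15
ee_pos: [0.5965, -0.0599, 0.0984]
tcp_rot: [-2.287, -2.153, 0.002]
force: [-0.1, -0.1, 0.9]
grip_width: -0.001
grasp_force: 0.6
```

```bash
python3 -c "
from h import *
s=st([-47.7,1,100])"
```

```text
t 32.15 TCPjig mm [-46.9   2.2  98.4] Fjig [-0.1  0.1  0.9] w -0.001 gf 0.6 q [-0.21  0.26  0.04  1.36 -0.    1.42]
tool in jig [[1.0, -0.008, -0.0], [-0.008, -1.0, 0.001], [-0.0, -0.001, -1.0]]
need tool cm [-0.08  0.12 -0.16]
need rot units [-0.014  0.    -0.072]
```

>>> {"fn": "move_arm", "kwargs": {
  "deltas": [
    {"dx":-0.13,"dy":0.1,"dz":0.4,"rx":0,"ry":0,"rz":0,"hand":0},
    {"dx":-0.13,"dy":0,"dz":0.4,"rx":0,"ry":0,"rz":0,"hand":0},
    {"dx":-0.13,"dy":0,"dz":0.4,"rx":0,"ry":0,"rz":0,"hand":0},
    {"dx":-0.05,"dy":0,"dz":0.4,"rx":0,"ry":0,"rz":0,"hand":0},
    {"dx":-0.05,"dy":0,"dz":0.4,"rx":0,"ry":0,"rz":0,"hand":0},
    {"dx":0,"dy":0,"dz":0.4,"rx":0,"ry":0,"rz":0,"hand":0},
    {"dx":0,"dy":0,"dz":0,"rx":0,"ry":0,"rz":0,"hand":0},
    {"dx":0,"dy":0,"dz":0,"rx":0,"ry":0,"rz":0,"hand":0},
    {"dx":0,"dy":0,"dz":0,"rx":0,"ry":0,"rz":0,"hand":0},
    {"dx":0,"dy":0,"dz":0,"rx":0,"ry":0,"rz":0,"hand":0}
  ]
}}

```text
clock: 33.15
ee_pos: [0.598, -0.0645, 0.0759]
tcp_rot: [2.286, 2.154, 0.001]
force: [-0.1, -0.2, -0.1]
grip_width: 0.003
grasp_force: 0.0
```

```bash
python3 -c "
from h import *
s=st([-53,1,75])"
```

```text
t 33.15 TCPjig mm [-51.3   0.5  75.9] Fjig [-0.2  0.1 -0.1] w 0.003 gf 0.0 q [-0.22  0.27  0.01  1.31  0.    1.41]
tool in jig [[1.0, -0.007, -0.0], [-0.007, -1.0, -0.001], [-0.0, 0.001, -1.0]]
need tool cm [-0.17 -0.05  0.09]
need rot units [ 0.006  0.    -0.066]
```

>>> {"fn": "move_arm", "kwargs": {
  "deltas": [
    {"dx":0,"dy":0,"dz":-3,"rx":0,"ry":0,"rz":0,"hand":0},
    {"dx":0,"dy":0,"dz":-4,"rx":0,"ry":0,"rz":0,"hand":0},
    {"dx":-2,"dy":0,"dz":-4,"rx":0,"ry":0,"rz":0,"hand":0},
    {"dx":-2,"dy":0,"dz":-1,"rx":0,"ry":0,"rz":0,"hand":0},
    {"dx":-2,"dy":0,"dz":0,"rx":0,"ry":0,"rz":0,"hand":0},
    {"dx":0,"dy":0,"dz":0,"rx":0,"ry":0,"rz":0,"hand":0},
    {"dx":0,"dy":0,"dz":0,"rx":0,"ry":0,"rz":0,"hand":0},
    {"dx":0,"dy":0,"dz":0,"rx":0,"ry":0,"rz":0,"hand":0},
    {"dx":0,"dy":0,"dz":0,"rx":0,"ry":0,"rz":0,"hand":0},
    {"dx":0,"dy":0,"dz":0,"rx":0,"ry":0,"rz":0,"hand":0}
  ]
}}

```text
clock: 34.15
ee_pos: [0.594, -0.1235, 0.1952]
tcp_rot: [-2.285, -2.155, 0.0]
force: [0.0, 0.2, 0.5]
grip_width: -0.001
grasp_force: 0.0
```

```bash
python3 -c "
from h import *
s=st();print(s['ee_pos'],s['tcp_rot'])
w=imaging.snapshot('wrist')[:300,200:450,::-1];w=cv2.resize(w,None,fx=1.9,fy=1.9,interpolation=cv2.INTER_CUBIC)
v=imaging.snapshot('side')[180:255,310:390,::-1];v=cv2.resize(v,(310,570*1//2),interpolation=cv2.INTER_CUBIC)
c=np.zeros((570,800,3),np.uint8);c[:,:475]=w[:570,:475];c[:285,480:790]=v
cv2.imwrite('pics/w7.png',c)"
```

```text
t 34.15 TCPjig mm [-110.5    1.4  195.2] Fjig [ 0.2 -0.   0.5] w -0.001 gf 0.0 q [-0.32  0.26  0.23  1.55  0.    1.31]
tool in jig [[1.0, -0.006, 0.0], [-0.006, -1.0, 0.001], [0.0, -0.001, -1.0]]
need rot units [-0.007 -0.003 -0.057]
[ 0.59399444 -0.1235147   0.19519733] [-2.28516061e+00 -2.15473557e+00  4.12281816e-04]
```

View pics/w7.png

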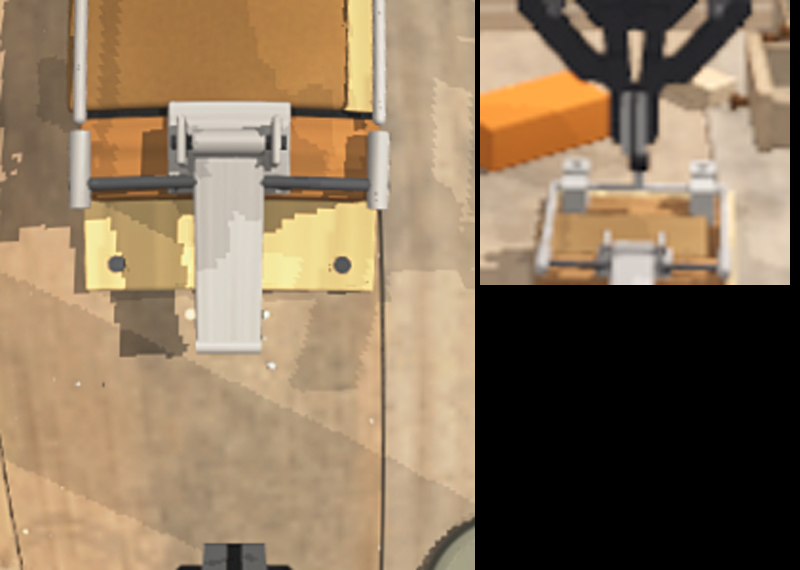

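The lever lies down: its tip is at crop (228,348), and the pin rod at v 183. In the side inset the bar shows between the lugs at (600,187). I'll check the numbers to see whether the bar is hooked.

```bash
python3 -c "
from h import *
J=lambda X:(jigR().T@(X-O)*1e3).round(1)
S=lambda u,v:(310+(u-480)/310*80,180+v/285*75)
for z in(.057,.063,.069):print('bar side',z,J(px('side',S(605,187),z)),'z')
for u,v in((577,162),(703,164)):print('lug top far edge?',J(px('side',S(u,v),.066)))
p=np.array([0.59399444,-0.1235147,0.19519733]);r=np.array([-2.28516061,-2.15473557,0])
W=lambda u,v:(200+u/1.9,v/1.9)
print('tip z42',wpx(W(228,350),.0425,p,r),'pin z57',wpx(W(120,184),.057,p,r))
# profile across bar in side image, between lugs and across lug
im=cv2.cvtColor(imaging.snapshot('side'),cv2.COLOR_RGB2GRAY)
for c in(333,336,341,345,355,359,363,366,369,372):print(c,im[214:244,c])
"
```

```text
bar side 0.057 [90.4 22.9 57. ] z
bar side 0.063 [78.2 22.5 63. ] z
bar side 0.069 [66.1 22.1 69. ] z
lug top far edge? [109.9  42.3  66. ]
lug top far edge? [109.7 -41.5  66. ]
tip z42 [-83.30519699   1.69806565  42.5       ] pin z57 [-16.05671339  41.61087652  57.        ]
333 [124 121 120 119 116 160 176 193 199 205 187 145 202 222 221 178 125 124
 125 125 124 117 140 149 147 147 148 153 156 153]
336 [128 127 126 122 160 170 166 189 204 206 191 151 201 221 220 178 124 124
 125 125 126 125 136 149 152 152 152 154 153 153]
341 [129 128 112 171 190 190 182 177 177 176 186 190 191 195 163 122 218 200
 150 150 151 115 122 147 150 149 145 147 149 155]
345 [ 39  39  39  87 166 185 184 176 171 180 186 186 189 197 166 125 185 180
 160 154 151 116 134 150 149 149 149 149 149 183]
355 [ 44  65  98 152 187 189 196 202 203 204 204 202 203 204 217 186 177 193
 183 169 155 167 161 158 160 159 160 160 155 155]
359 [199 201 200 196 195 195 196 197 199 201 203 200 197 199 211 186 177 169
 133 118 109 134 148 159 164 162 161 162 163 165]
363 [205 206 205 204 204 202 200 201 204 206 206 203 203 204 198 170 165 182
 149 110 108 108 108 152 166 165 164 163 166 167]
366 [202 202 202 201 200 200 199 195 215 195 204 179 158 219 234 222 177 137
 136 136 136 136 143 163 169 168 167 167 169 170]
369 [186 190 182 172 178 170 165 163 201 217 229 201 169 218 234 222 177 137
 137 137 138 139 139 133 130 116 100  96  95  95]
372 [201 201 199 199 201 204 205 202 196 195 197 201 204 208 216 203 189 184
 186 195 201 201 200 201 202 198 194 194 194 194]
```

>>> {"fn": "move_arm", "kwargs": {
  "deltas": [
    {"dx":0,"dy":0,"dz":-2.4,"rx":0,"ry":0,"rz":0,"hand":0},
    {"dx":2.8,"dy":0,"dz":0,"rx":0,"ry":0,"rz":0,"hand":0},
    {"dx":2.8,"dy":0,"dz":0,"rx":0,"ry":0,"rz":0,"hand":0},
    {"dx":2.8,"dy":0,"dz":0,"rx":0,"ry":0,"rz":0,"hand":0},
    {"dx":2.8,"dy":0,"dz":0,"rx":0,"ry":0,"rz":0,"hand":0},
    {"dx":0,"dy":0,"dz":0,"rx":0,"ry":0,"rz":0,"hand":0},
    {"dx":0,"dy":0,"dz":0,"rx":0,"ry":0,"rz":0,"hand":0},
    {"dx":0,"dy":0,"dz":0,"rx":0,"ry":0,"rz":0,"hand":0},
    {"dx":0,"dy":0,"dz":0,"rx":0,"ry":0,"rz":0,"hand":0},
    {"dx":0,"dy":0,"dz":0,"rx":0,"ry":0,"rz":0,"hand":0}
  ]
}}

```text
clock: 35.3
ee_pos: [0.6008, -0.0135, 0.2195]
tcp_rot: [-2.288, -2.152, 0.0]
force: [0.2, 0.4, 0.5]
grip_width: -0.002
grasp_force: 0.0
```

```bash
python3 -c "
from h import *
s=st();b=cv2.cvtColor(imaging.snapshot('wrist'),cv2.COLOR_RGB2GRAY);a=cv2.cvtColor(cv2.imread('pics/w6.png'),cv2.COLOR_BGR2GRAY)
for c in(256,268,285,290,323,360,366,378,390):
    print(c,'old',a[60:132:2,c]);print(c,'new',b[60:132:2,c])
t=a[65:130,255:395]
res=cv2.matchTemplate(b[40:160,240:410],t,cv2.TM_CCOEFF_NORMED);print(cv2.minMaxLoc(res))
for n,q in(('roller',a[82:106,310:336]),('lugL',a[65:92,252:282]),('lugR',a[65:92,365:395]),('barmid',a[94:108,285,None].repeat(1,1))):
    r=cv2.matchTemplate(b[40:160,240:410],q,cv2.TM_CCOEFF_NORMED);print(n,cv2.minMaxLoc(r)[1::2])
"
```

```text
t 35.3 TCPjig mm [ -0.3   0.4 219.5] Fjig [ 0.4 -0.2  0.5] w -0.002 gf 0.0 q [-0.13  0.24  0.27  1.59 -0.    1.5 ]
tool in jig [[1.0, -0.008, -0.0], [-0.008, -1.0, 0.0], [-0.0, -0.0, -1.0]]
need rot units [-0.002  0.001 -0.08 ]
256 old [220 220 220 221 221 222 222 223 211 206 175 176 178 169 174 114 126 123
 136 199 215 197 155 171 181 170 166 168 148 150 156 153  93  97 109 155]
256 new [220 220 220 221 221 221 221 220 220 221 222 221 221 221 227  87 124 148
 152 174 210 219 224 228 234 234 233 233 234 234 235 236 125  95 107 153]
268 old [148 143 145 198 225 224 230  97  93  95  89 190 226 225 200 101 107 202
 203 202 211 220 225 231 234 233 234 232 233 233 234 239  92  80 141 138]
268 new [210 212 210 219 224 224 225 224 159 132 189 227 223 225 200 105 209 204
 203 194 214 219 224 231 233 233 234 232 232 232 233 238  94 139 138 144]
285 old [220 222 221 221 224 193 117 124 124 125 129 136 138 134 134 134 135 138
 152 211 208 159  75  73  73  84  85  89 160 150 147  90 126 137 137 136]
285 new [226 225 226 226 228 198 134 134 123 125 129 136 137 134 133 133 134 138
 136 202 215 178
[... 1426 characters left out ...]
5 235 236 179  70  73  79]
378 new [231 222 222 227 236 236 240 137  98 100  96 207 237 236 232 112 208 213
 207 188 214 233 237 234 235 235 235 234 233 234 235 233 216 203 208 205]
390 old [227 228 227 228 235 236 235 237 228 227 233 227 224 228 228 185 184 184
 198 189 223 219 176 226 221 223 222 221 214 217 218 218 218 218 219 219]
390 new [229 229 229 229 229 229 230 230 229 230 230 218 206 218 218 217 218 219
 219 197 219 220 170 121 114 112 107 108 107 110 105 104 100 108 110 151]
(0.059150468558073044, 0.9476970434188843, (0, 0), (12, 25))
roller (0.8869540095329285, (67, 47))
lugL (0.9847730398178101, (9, 25))
lugR (0.9731404185295105, (122, 25))
barmid (0.9894606471061707, (41, 55))
```

```bash
python3 -c "
from h import *
print(workorder.hand_in())"
```

```text
the job is handed in; nothing more can be done
None
```

The cork block is clamped: the jaw is snug, the bail's bar sits in the groove, and the lever lies at its stop; I handed the job in at about 35 s, with at most about 14 N read at the wrist.

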